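# Get the rotary tool out from behind the tins

## Robot

A 6-joint arm with a two-finger parallel gripper is mounted at the origin on the work surface. World frame = base frame: x ahead of the robot, y to its left, z up, the work surface at z = 0. Lengths are in m, angles in rad, forces in N, time in s.
With the tool pointing down it reaches from about 0.425 to 1.125 m from the base axis. Payload 14.9 kg.
Tool frame: the origin (TCP) lies on the centre line of the jaws, within the pads' length; the fingertips stand 8 mm ahead of it and the grasp point (between the pads) lies 11 mm behind it; z points along the fingers, y is the line along which they close (so a half turn about z gives the same grasp; the last joint's range is limited). The gripper opens to 91 mm and grips with 3 to 60 N. Pads are 32 mm wide; open, the fingers measure 118 mm over their backs; the gripper's body (76 mm by 178 mm) begins 60 mm behind the grasp point.
Start: joints at [1.237, 0.379, 1.734, -0, 1.028, -0.033], TCP at [0.207, 0.669, 0.222] pointing down, gripper open.
Joint ranges: [-2.77, 2.77], [-0.74, 2.19], [0, 2.66], [-1.06, 4.2], [0.31, 2.87], [-3.08, 3.08]. Speed limits (rad/s): [1.89, 1.89, 2.39, 3.14, 3.14, 3.14].

## Interface

Orientations are given as [roll, pitch, yaw] about the fixed x, y, z axes, in that order (R = Rz(yaw) Ry(pitch) Rx(roll)).
In Python, from bench import sensors, imaging, env, nets gives the robot as it stands.
- The arm moves only by the tool send_rows, never from a script. Its arguments are lists of equal length, an entry for each row: "fingers": the opening in per cent of the stroke, from 0 (shut) to 100 (fully open); "linear": the shift along the tool's x, y, z in mm, a list of three; "yaw": the turn about the tool's z in degrees. A call has 1 to 5 rows; each row shifts and turns the commanded pose from where the row before left it, along the tool's axes as they then stand; what a row does not reach is not made up. A row lasts 1/12 s, in which the tool goes at most 41.7 mm and 7.16 degrees, less where a joint would pass 70% of its speed; a pose out of reach is approached as far as the arm can. A call with a gripper value outside its range is refused whole. The fingers move at their own pace and stop on an object; "grip_force" is the grip in N (left out, the last holds). Time passes only in rows, so rows that do not move let the fingers close. It gives the time, the measured TCP pose, the force, the opening and the grip force at its end, in the units of the state.
- sensors.get_state(): the state, without advancing time (a new reading comes with each control period).
- imaging.read_camera(name): name is "scene" or "top" or "wrist"; returns a dict with "pixels" (384x512x3 uint8, red, green, blue), "depth" (384x512 float32, m along the optical axis (not along the pixel's ray), 0 where there is no reading), "intrinsics" (3x3 intrinsics, pixels), "view" (4x4, takes a point from world to camera coordinates); the wrist camera has in their place "mount" (4x4, takes a point from camera to tool coordinates, whose origin is the TCP and whose axes are the flange's). Camera axes: x right, y up, looking along -z (the intrinsics and any distortion apply to the point x, -y, -z); pixel columns grow to the right and rows downward; lengths in m; the calibration is good to about 2 mm. The wrist camera is an equidistant fisheye: a pixel r from the principal point sees the ray r / f radians off the axis. A picture is of the moment at which its call begins: read the wrist's pose just before it.
- env.finish_job(): hands the job in; it is judged then, once.
Trained networks look in a picture, given as the dict that the camera call returned (one of the last four; its "shot" number tells which), for a name from the list of things; names that differ only in an ending like _2 or _b are one class to them, and where a whole thing is asked for, a point or a joint stands for the part that bears it (a point fixed in the world has none). Each returns a list of dicts, best first, with "conf" (0 to 1); they miss things now and then, are a little off and sometimes report something else, mostly with a low value. They report only what shows in the picture. A call takes as long as a camera call. They do not tell look-alikes from the thing itself.
- nets.spot_in(picture, name): "extent" ([centre column, centre row, width, height] in pixels, round what is visible of it).
- nets.mark_of(picture, name): "point" ([column, row] in pixels: a listed point, or the origin of a listed thing).
The state is a dict: "clock": time; "joint_pos": joint angles; "joint_velocities": joint speeds; "joint_torque": joint torques, N m; "tool_pos": TCP position; "orientation": TCP orientation; "contact_force": force on the tool from outside, world axes, zero at the start; "ft_torque": the same for the moment, N m; "width": finger opening in m; "finger_force": force on a finger pad.
Only numpy, scipy, OpenCV 4.12 (cv2) and the standard library are available. Lean on these libraries where they do the work, as an engineer would, in place of code of your own. Each camera call takes 0.05 s, during which the arm holds its last target. There are 200 camera calls.

## Task

Get the rotary tool out from behind the three tins in the wooden caddy. First empty the caddy's front row: the tin that rocks when its rim is pressed, because its bottom is buckled, goes standing into the grey scrap box, and the two sound tins are parked upright on the wooden board; then lay the rotary tool on the middle of the steel plate, along the plate's length, and last stand each sound tin back in the caddy on the cork disc it came from. Knock nothing over.

Things in the scene. Friction and masses are not known exactly. Their poses are not given: they have to be found in the camera images.
- round_tin_mid (a point): Slim round tin, bare metal with a plain paper band: 50 mm diameter, 100 mm tall. It stands steady: a sound tin. Point at its centre, 50 mm above its flat bottom; z up its axis. At the start it stands on one of the caddy's three cork discs, any one.
- flask_tin_mid (a point): Oblong metal flask tin with a plain paper band, 48 mm (its x) by 58 mm (its y), body 100 mm tall with a black screw cap (22 mm wide, 14 mm high) on top, 12 mm off centre towards its +y. It stands steady: a sound tin. Point at the centre of its body, 50 mm above its flat bottom; z up. At the start on one of the cork discs, its x within 0.1 rad of the caddy's x.
- wide_tin_mid (a point): Wide round tin of darker metal, side dented below the rim, lid crumpled: 60 mm diameter, 90 mm tall. Its bottom is buckled into a ridge across the middle, 2.5 mm proud, so it leans about 0.08 rad to either side and rocks over when the raised rim is pressed. Point at its centre, 45 mm above the ridge; z up its axis. At the start on one of the cork discs, turned any way.
- grinder_mid (a point): Grey cordless rotary tool with a small grinding disc at its nose, lying flat: 180 mm long along its x, body a rounded block 125 mm long, 42 mm wide (y), 36 mm high. Point on the centre line near the balance, 18 mm above its underside; block from 70 mm tail-wards to 55 mm nose-wards of it, nose tip 110 mm at +x: grip here across. At the start along the caddy's y (within 0.06 rad), nose to +y.
- caddy: Low wooden tray (fixed), 190 mm (x) by 250 mm (y), floor 6 mm thick, rim 22 mm high and 6 mm thick. Origin under its middle, on the bench. Three cork discs, 66 mm across, flush with the floor, at x = -40 mm, y = -78, 0 and +78 mm; the rotary tool lies behind them at about x = +27 mm, with no room for a gripper beside it while the tins stand there.
- board: Plain wooden board (fixed) for parking tins, with a thin dark line across each end: 210 mm (its x) by 100 mm (y), 10 mm thick, so its top is 10 mm above the bench. Origin under its middle, on the bench. Both sound tins fit, one towards each end (about 50 mm from the middle).
- plate: Bare steel work plate (fixed) with a small dark screw in each corner: 210 mm (its x) by 100 mm (y), 6 mm thick, top 6 mm above the bench. Origin under its middle. The rotary tool is laid with its given point or its whole length centred, along the plate's x, nose to either end.
- scrap: Grey sheet metal scrap box (fixed), open on top: outside 130 mm (its x) by 110 mm (y), 45 mm high, walls and floor 4 mm. Origin under its middle, on the bench.
- glue_mid (a point): Bystander: white glue bottle with a yellow band and an orange nozzle, 58 mm diameter, 153 mm tall with nozzle; point 60 mm above its bottom. It must stay standing.
Not all that is in view belongs to the job. Of the things that look like the board, the larger one is meant. What is meant by the part that bears grinder_mid is not red, and is the larger of those in its own colour.

How it is judged:
On the way, in this order (a step that is already met when the one before it is completed fails the run):
1. the caddy's front row is empty: both sound tins stand on the wooden board, the rocking tin stands in the scrap box, and the rotary tool still lies in its place (x of round_tin_mid in the frame of board between -0.09 and 0.09 m and y of round_tin_mid in the frame of board between -0.04 and 0.04 m and height (world z) of each of round_tin_mid, flask_tin_mid below 0.066 m and angle between each of round_tin_mid, flask_tin_mid's own z axis and vertical below 0.1 rad and x of flask_tin_mid in the frame of board between -0.09 and 0.09 m and y of flask_tin_mid in the frame of board between -0.04 and 0.04 m and x of wide_tin_mid in the frame of scrap between -0.05 and 0.05 m and y of wide_tin_mid in the frame of scrap between -0.045 and 0.045 m and height (world z) of wide_tin_mid below 0.065 m and angle between wide_tin_mid's own z axis and vertical below 0.3 rad and distance of grinder_mid from where it was at the start of the episode below 0.03 m), for 0.2 s.
2. the rotary tool lies on the middle of the steel plate, along it, while both sound tins are still parked on the board (x of round_tin_mid in the frame of board between -0.09 and 0.09 m and y of round_tin_mid in the frame of board between -0.04 and 0.04 m and height (world z) of each of round_tin_mid, flask_tin_mid below 0.066 m and angle between each of round_tin_mid, flask_tin_mid, grinder_mid's own z axis and vertical below 0.1 rad and x of flask_tin_mid in the frame of board between -0.09 and 0.09 m and y of flask_tin_mid in the frame of board between -0.04 and 0.04 m and x of grinder_mid in the frame of plate between -0.032 and 0.032 m and y of grinder_mid in the frame of plate between -0.015 and 0.015 m and angle between the x axis of grinder_mid and the x axis of plate, either way round below 0.2 rad and height (world z) of grinder_mid below 0.032 m), for 0.2 s.
At the end, for the whole second after the job is handed in: Round and flask tins stand upright within 15 mm of where they stood at the start; the rocking tin stands in the scrap box; the rotary tool lies flat on the steel plate, its point within 32 mm of the middle lengthwise and 15 mm crosswise, along it within 0.2 rad; all at rest (distance of each of round_tin_mid, flask_tin_mid from where it was at the start of the episode below 0.015 m and angle between each of round_tin_mid, flask_tin_mid's own z axis and vertical below 0.08 rad and x of wide_tin_mid in the frame of scrap between -0.05 and 0.05 m and y of wide_tin_mid in the frame of scrap between -0.045 and 0.045 m and height (world z) of wide_tin_mid below 0.065 m and angle between wide_tin_mid's own z axis and vertical below 0.3 rad and x of grinder_mid in the frame of plate between -0.032 and 0.032 m and y of grinder_mid in the frame of plate between -0.015 and 0.015 m and angle between the x axis of grinder_mid and the x axis of plate, either way round below 0.2 rad and height (world z) of grinder_mid below 0.032 m and angle between grinder_mid's own z axis and vertical below 0.1 rad and linear speed of each of round_tin, flask_tin, wide_tin, grinder below 0.02 m/s); the robot touches nothing.
It fails at once if the round tin is knocked over (angle between round_tin_mid's own z axis and vertical above 0.6 rad).
It fails at once if the flask tin is knocked over (angle between flask_tin_mid's own z axis and vertical above 0.6 rad).
It fails at once if the wide tin is knocked over (angle between wide_tin_mid's own z axis and vertical above 0.6 rad).
It fails at once if the rotary tool is knocked over (angle between grinder_mid's own z axis and vertical above 0.6 rad).
It fails at once if the glue bottle is knocked over (angle between glue_mid's own z axis and vertical above 0.6 rad).
It also fails if it takes over 144 s, if anything falls off the work surface, if the arm or the gripper's body presses on something with over 40 N, if the wrist force passes 120 N, or if a joint passes its speed limit or range.

## Working session

There is one attempt and no reset: what is moved stays moved. The work goes in short steps, Python scripts to look and compute and a tool call to move; the robot and the scene stay as the last step left them, time stands still between calls to the robot, and variables do not carry over. Pictures are saved under pics/ and viewed, at most 14 in all, crops included, and the job is handed in when it is done.

Besides the shell and the picture viewer there is one more tool, called as name(argument=value, ...), one argument or row to a line, values as JSON. send_rows: Moves the arm, as the interface text tells. Its arguments: {"type":"object","properties":{"fingers":{"type":"array"},"linear":{"type":"array"},"yaw":{"type":"array"},"grip_force":{"type":"number"}},"required":["fingers","linear","yaw"]}

```bash
mkdir -p pics && ls
cat > h.py <<'E'
import numpy as np, cv2
from bench import sensors, imaging, env, nets
def world(p,u,v,d=None):
    K=p['intrinsics'];c=np.linalg.inv(p['view'])
    u=np.asarray(u,float);v=np.asarray(v,float)
    if d is None: d=p['depth'][v.astype(int),u.astype(int)]
    x=(u-K[0,2])/K[0,0]*d;y=(v-K[1,2])/K[1,1]*d
    P=np.stack([x,-y,-d,np.ones_like(x)],-1)
    return (P@c.T)[...,:3]
def cloud(p):
    v,u=np.mgrid[:384,:512];return world(p,u,v,p['depth'])
def save(p,n,s=1.5):
    cv2.imwrite('pics/'+n,cv2.resize(p['pixels'][...,::-1],None,fx=s,fy=s))
E
python3 - <<'E'
from h import *
for c in ['scene','top']:
    p=imaging.read_camera(c);save(p,c+'0.png');np.savez(c+'0.npz',**{k:v for k,v in p.items()})
    W=cloud(p)
    for n in ['round_tin_mid','flask_tin_mid','wide_tin_mid','grinder_mid','caddy','board','plate','scrap','glue_mid']:
        for r in nets.mark_of(p,n)[:3]:
            u,v=r['point'];print(c,n,round(r['conf'],2),np.round([u,v]),np.round(world(p,u,v),3) if 0<=u<512 and 0<=v<384 else '')
print(sensors.get_state())
E
```

```text
pics
scene round_tin_mid 0.65 [276. 216.] [ 0.549 -0.015  0.072]
scene flask_tin_mid 0.86 [299. 214.] [0.558 0.066 0.052]
scene flask_tin_mid 0.65 [219. 283.] [ 0.718 -0.293  0.095]
scene wide_tin_mid 0.68 [253. 225.] [ 0.555 -0.098  0.077]
scene grinder_mid 0.91 [138. 199.] [ 0.177 -0.318  0.03 ]
scene grinder_mid 0.88 [284. 240.] [ 0.618 -0.035  0.037]
scene grinder_mid 0.87 [131. 239.] [ 0.364 -0.401  0.025]
scene caddy 0.95 [280. 237.] [ 0.603 -0.036  0.038]
scene board 0.76 [361. 192.] [0.518 0.384 0.006]
scene board 0.69 [312. 164.] [0.264 0.37  0.007]
scene plate 0.64 [322. 199.] [0.484 0.228 0.008]
scene scrap 0.86 [197. 244.] [ 0.464 -0.238  0.002]
scene glue_mid 0.79 [223. 283.] [ 0.721 -0.285  0.094]
top round_tin_mid 0.7 [249. 162.] [0.53  0.004 0.105]
top round_tin_mid 0.18 [251. 156.] [ 0.546 -0.003  0.109]
top flask_tin_mid 0.69 [226. 163.] [0.526 0.072 0.109]
top wide_tin_mid 0.73 [273. 168.] [ 0.512 -0.067  0.096]
top grinder_mid 0.87 [379. 219.] [ 0.357 -0.392  0.025]
top grinder_mid 0.76 [355. 289.] [ 0.148 -0.306  0.036]
top grinder_mid 0.64 [257. 141.] [ 0.602 -0
[... 380 characters left out ...]
os': array([ 1.23665671e+00,  3.78922831e-01,  1.73420145e+00,  6.98904741e-06,
        1.02851070e+00, -3.33034929e-02]), 'joint_velocities': array([ 1.09980084e-03,  3.01796519e-04, -5.73484920e-04,  4.74473641e-04,
        1.47779701e-03, -1.38118474e-05]), 'joint_torque': array([ 1.45289028e-03, -7.63652301e+01, -4.34731293e+01,  6.51740539e-02,
        3.89356341e-02, -2.66752465e-05]), 'tool_pos': array([0.20743181, 0.66856704, 0.22191507]), 'orientation': array([-3.14155055e+00, -7.39231371e-06,  2.84075292e+00]), 'contact_force': array([0.09862774, 0.30117135, 0.26214626]), 'ft_torque': array([ 0.00245473,  0.02928212, -0.00341792]), 'finger_force': 0.0, 'width': 0.09145347469661201}
```

View pics/scene0.png

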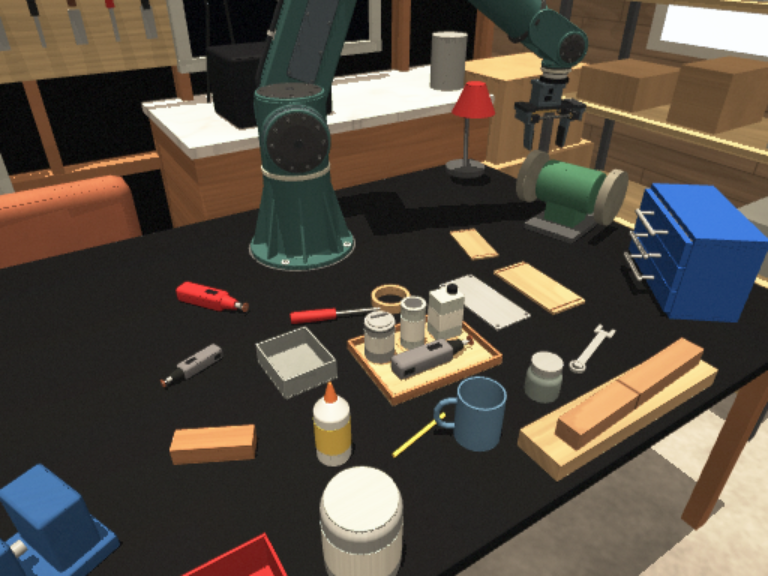

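View pics/top0.png

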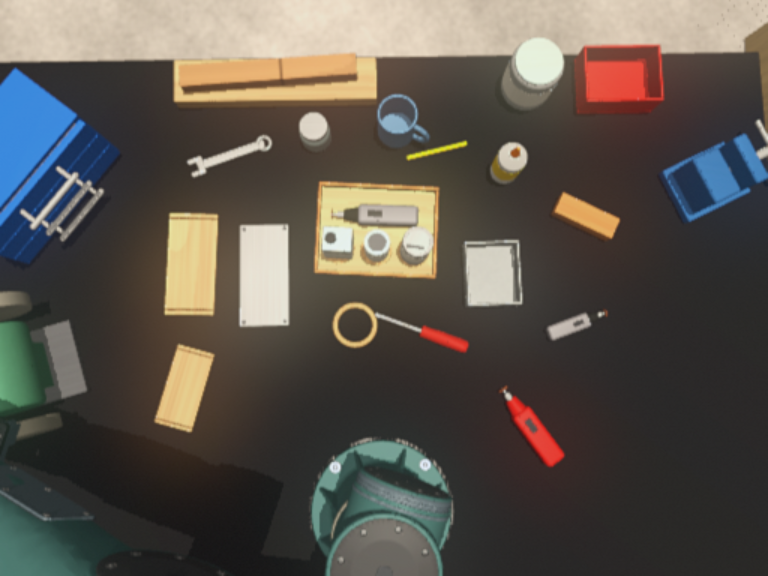

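The board candidates in the top picture are (128,178) and (123,256). The first is larger, so it is the board meant. The rotary tool candidates are grey in the caddy (257,141), small grey (379,219) and red (355,289). The one in the caddy is the larger grey one. I'll confirm both in one crop and measure.

Run:
```python
from h import *
p=dict(np.load('top0.npz',allow_pickle=True));W=cloud(p);I=p['pixels']
cv2.imwrite('pics/crop0.png',cv2.resize(I[110:300,90:420,::-1],None,fx=2.4,fy=2.4,interpolation=cv2.INTER_CUBIC))
def rect(m,name,seed):
    m=m.astype(np.uint8);n,l,s,c=cv2.connectedComponentsWithStats(m,connectivity=4)
    k=l[seed[1],seed[0]];mm=(l==k)
    P=W[mm];r=cv2.minAreaRect((P[:,:2]*1000).astype(np.float32))
    print(name,k,mm.sum(),np.round(r[0],1),np.round(r[1],1),round(r[2],2),'z',np.round(np.median(P[:,2]),4), 'mean',np.round(P[:,:2].mean(0),4))
bright=I.max(2)>110
for n,s in [('board',(128,178)),('small',(123,256)),('plate',(176,182))]:
    rect(bright&(W[...,2]<.03),n,s)
m=(W[...,0]>.3)&(W[...,2]>.028)
rect((abs(W[...,2]-.045)<.012)&m&(W[...,1]<-.13)&(W[...,1]>-.4),'scrap',(311,170))
m=(bright)&(W[...,0]>.45)&(W[...,0]<.72)&(abs(W[...,1])<.18)&(W[...,2]>.012)
rect(m,'caddy',(225,125))
for n,y0,y1,z in [('flask',.04,.13,.1),('round',-.035,.035,.1),('wide',-.13,-.045,.088)]:
    mm=(W[...,2]>z-.008)&(W[...,1]>y0)&(W[...,1]<y1)&(W[...,0]>.4)&(W[...,0]<.62)
    P=W[mm];r=cv2.minAreaRect((P[:,:2]*1000).astype(np.float32));print(n,len(P),np.round(r[0],1),np.round(r[1],1),r[2],'z',np.round(np.percentile(P[:,2],[5,50,95]),3))
mm=(W[...,2]>.03)&(W[...,2]<.06)&(abs(W[...,1])<.12)&(W[...,0]>.57)&(W[...,0]<.66)
P=W[mm];r=cv2.minAreaRect((P[:,:2]*1000).astype(np.float32));print('grinder',len(P),r,np.median(P[:,2]))
print('bench z',np.median(W[330:340,270:300,2]) , np.median(W[230:250,200:220,2]), 'cam',np.linalg.inv(p['view'])[:3,3])
print(np.round(imaging.read_camera('wrist')['mount'],4))
```

```text
board 134 2324 [511.2 384. ] [109.6 216. ] 87.8 z 0.0097 mean [0.5088 0.381 ]
small 188 1450 [255.9 396.4] [ 82.7 166.9] 72.64 z 0.0074 mean [0.256  0.3947]
plate 146 2314 [485.8 233.9] [105.5 215.6] 89.79 z 0.0057 mean [0.4839 0.2331]
scrap 9 281 [ 476.  -237.4] [130.9 111.4] 1.32 z 0.0432 mean [ 0.4773 -0.2395]
caddy 0 194157 [683.9 -59.2] [2570.1 1652.2] 89.38 z 0.0008 mean [ 0.5004 -0.0308]
flask 339 [539.9  75.4] [58.1 48.9] 85.2490005493164 z [0.101 0.106 0.12 ]
round 242 [532.9  -2. ] [46.6 52.3] 88.61941528320312 z [0.102 0.106 0.111]
wide 342 [533.6 -81.2] [60.5 59.2] 23.54391098022461 z [0.09  0.096 0.102]
grinder 629 ((596.8250732421875, -7.341484069824219), (76.48082733154297, 179.47537231445312), 16.511194229125977) 0.04070473821503717
bench z 0.3860482921660696 4.328680930709705e-05 cam [0.29997133 0.0083985  1.39979275]
[[-5.000e-04  9.549e-01  2.970e-01  8.530e-02]
 [ 1.000e+00  2.000e-04  9.000e-04  2.000e-04]
 [ 8.000e-04  2.970e-01 -9.549e-01 -1.632e-01]
 [ 0.000e+00  0.000e+00  0.000e+00  1.000e+00]]
```

View pics/crop0.png

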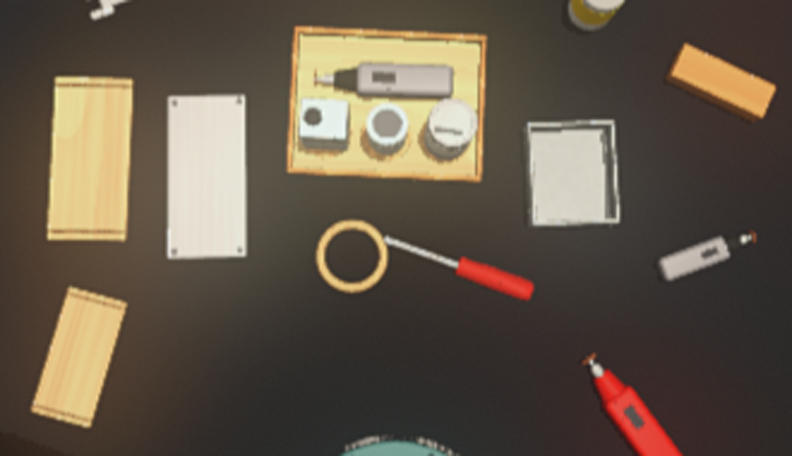

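The crop shows the large board at crop pixel (90,158), the plate at (206,176) and the scrap box at (573,172). In the caddy, the flask is at (324,122), the round tin at (386,128), the wide tin at (452,128) and the large grey rotary tool at (405,80). This confirms the choices. Next I turn the tool so it closes along the caddy's x.

send_rows(
  fingers=[100,100,100,100,100],
  linear=[
    [0,0,0],
    [0,0,0],
    [0,0,0],
    [0,0,0],
    [0,0,0],
  ],
  yaw=[7,7,7,7,7],
  grip_force=20,
)

```text
clock: 1.47
tool_pos: [0.2074, 0.6686, 0.2219]
orientation: [-3.142, 0.0, 2.224]
contact_force: [0.7, -0.7, 1.1]
width: 0.0911
finger_force: 0.0
```

send_rows(
  fingers=[100,100,100,100,100],
  linear=[
    [0,0,0],
    [0,0,0],
    [0,0,0],
    [0,0,0],
    [0,0,0],
  ],
  yaw=[7,7,7,7,7],
)

```text
clock: 1.88
tool_pos: [0.2074, 0.6686, 0.2219]
orientation: [-3.142, 0.0, 1.613]
contact_force: [-0.3, -0.1, 0.0]
width: 0.091
finger_force: 0.0
```

send_rows(
  fingers=[100,100],
  linear=[
    [0,0,0],
    [0,0,0],
  ],
  yaw=[5.8,0],
)

```text
clock: 2.05
tool_pos: [0.2074, 0.6686, 0.222]
orientation: [3.142, -0.0, 1.513]
contact_force: [-0.2, -0.6, -0.1]
width: 0.0913
finger_force: 0.0
```

```bash
cat >> h.py <<'E'
def go(x,y,z=None,s=None):
    """shift in tool axes (mm) from measured pose to world target"""
    s=s or sensors.get_state();p=np.array(s['tool_pos']);w=s['orientation'][2]
    z=p[2] if z is None else z
    d=(np.array([x,y,z])-p)*1000
    t=np.array([d[0]*np.cos(w)+d[1]*np.sin(w), d[0]*np.sin(w)-d[1]*np.cos(w), -d[2]])
    print('pose',np.round(p,4),'yaw deg',round(np.degrees(w),2),'-> tool mm',np.round(t,1),'rows',np.ceil(np.linalg.norm(t)/40), 'F',np.round(s['contact_force'],1),'w',round(s['width'],4))
E
python3 -c "
from h import *
go(.540,.075,.222)"
```

```text
pose [0.2074 0.6686 0.222 ] yaw deg 86.69 -> tool mm [-573.4  366.3   -0. ] rows 18.0 F [-0.2 -0.6 -0.1] w 0.0913
```

send_rows(
  fingers=[100,100,100,100,100],
  linear=[
    [-28.5,18.3,0],
    [-28.5,18.3,0],
    [-28.5,18.3,0],
    [-28.5,18.3,0],
    [-28.5,18.3,0],
  ],
  yaw=[0,0,0,0,0],
)

```text
clock: 2.47
tool_pos: [0.2917, 0.5201, 0.222]
orientation: [3.141, -0.0, 1.522]
contact_force: [0.0, -0.2, -0.1]
width: 0.091
finger_force: 0.0
```

send_rows(
  fingers=[100,100,100,100,100],
  linear=[
    [-28.5,18.3,0],
    [-28.5,18.3,0],
    [-28.5,18.3,0],
    [-28.5,18.3,0],
    [-28.5,18.3,0],
  ],
  yaw=[0,0,0,0,0],
)

```text
clock: 2.88
tool_pos: [0.3756, 0.3728, 0.2221]
orientation: [3.141, -0.0, 1.522]
contact_force: [0.5, 0.2, 0.6]
width: 0.0914
finger_force: 0.0
```

send_rows(
  fingers=[100,100,100,100,100],
  linear=[
    [-28.5,18.3,0],
    [-28.5,18.3,0],
    [-28.5,18.3,0],
    [-28.5,18.3,0],
    [-28.5,18.3,0],
  ],
  yaw=[0,0,0,0,0],
)

```text
clock: 3.3
tool_pos: [0.4595, 0.2256, 0.2222]
orientation: [3.141, -0.0, 1.522]
contact_force: [1.0, 0.0, 0.9]
width: 0.0911
finger_force: 0.0
```

Run:
```python
from h import *
go(.540,.075,.222)
s=sensors.get_state();p=imaging.read_camera('wrist');save(p,'wrist1.png');np.savez('wrist1.npz',pos=s['tool_pos'],yaw=s['orientation'][2],**p)
for n in ['round_tin_mid','flask_tin_mid','wide_tin_mid','grinder_mid']:
    for r in nets.mark_of(p,n)[:2]: print(n,round(r['conf'],2),np.round(r['point']))
```

```text
pose [0.4595 0.2256 0.2222] yaw deg 87.21 -> tool mm [-146.5   87.7    0.2] rows 5.0 F [1.  0.  0.9] w 0.0911
round_tin_mid 0.57 [319. 327.]
flask_tin_mid 0.76 [328. 285.]
grinder_mid 0.38 [357. 319.]
```

View pics/wrist1.png

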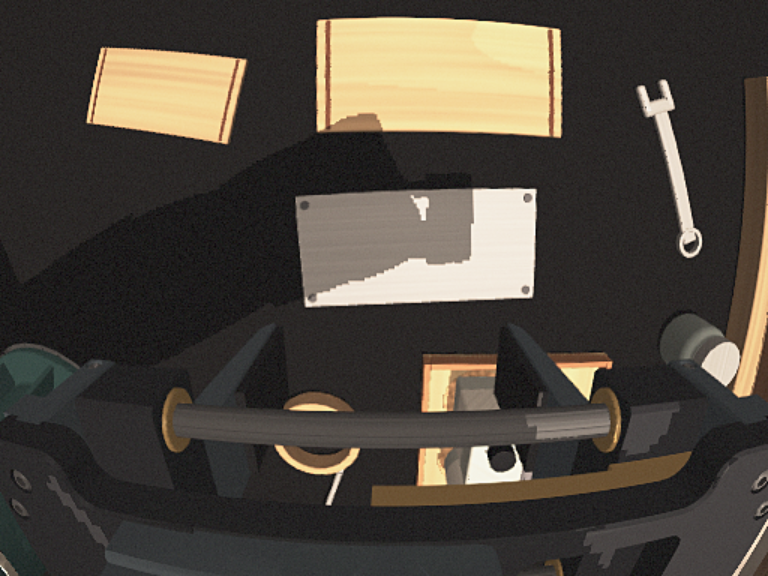

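The wrist view shows the plate at (415,247) and the board at (438,75), both clear. The flask is between the jaws' far side at about (495,455). I now move above the flask.

send_rows(
  fingers=[100,100,100,100,100],
  linear=[
    [-29.3,17.5,0],
    [-29.3,17.5,0],
    [-29.3,17.5,0],
    [-29.3,17.5,0],
    [-29.3,17.5,0],
  ],
  yaw=[0,0,0,0,0],
)

```text
clock: 3.97
tool_pos: [0.5388, 0.0761, 0.222]
orientation: [3.141, -0.0, 1.521]
contact_force: [1.2, 0.3, -0.3]
width: 0.0911
finger_force: 0.0
```

Run:
```python
from h import *
p=imaging.read_camera('scene');go(.540,.075,.070)
W=cloud(p)
for n,y0,y1,z in [('flask',.04,.12,.1),('round',-.035,.035,.1),('wide',-.13,-.045,.088)]:
    mm=(W[...,2]>.05)&(W[...,2]<z+.03)&(W[...,1]>y0)&(W[...,1]<y1)&(W[...,0]>.49)&(W[...,0]<.585)
    P=W[mm];print(n,len(P),np.round(np.percentile(P,[3,97],axis=0),3).tolist())
```

```text
pose [0.5412 0.0726 0.2223] yaw deg 87.1 -> tool mm [  2.4  -1.3 152.3] rows 4.0 F [-0.2 -0.6  0.8] w 0.0915
flask 523 [[0.515, 0.043, 0.052], [0.562, 0.096, 0.119]]
round 385 [[0.51, -0.029, 0.053], [0.553, 0.014, 0.108]]
wide 443 [[0.507, -0.114, 0.053], [0.559, -0.062, 0.099]]
```

send_rows(
  fingers=[100,100,100,100,100],
  linear=[
    [2.4,-1.3,32],
    [0,0,32],
    [0,0,32],
    [0,0,32],
    [0,0,24],
  ],
  yaw=[0,0,0,0,0],
)

```text
clock: 4.43
tool_pos: [0.5362, 0.08, 0.0676]
orientation: [-3.14, 0.0, 1.521]
contact_force: [-0.0, -0.0, -0.5]
width: 0.0911
finger_force: 0.0
```

send_rows(
  fingers=[100,40,40,40,40],
  linear=[
    [0,0,0],
    [0,0,0],
    [0,0,0],
    [0,0,0],
    [0,0,0],
  ],
  yaw=[0,0,0,0,0],
)

```text
clock: 4.85
tool_pos: [0.5383, 0.079, 0.0716]
orientation: [3.139, -0.0, 1.518]
contact_force: [0.6, 0.2, -0.1]
width: 0.0673
finger_force: 0.0
```

send_rows(
  fingers=[40,40,40,40,40],
  linear=[
    [0,0,0],
    [0,0,0],
    [0,0,0],
    [0,0,0],
    [0,0,0],
  ],
  yaw=[0,0,0,0,0],
)

```text
clock: 5.27
tool_pos: [0.5377, 0.0787, 0.0704]
orientation: [3.141, -0.0, 1.518]
contact_force: [-1.7, 0.1, 7.1]
width: 0.0485
finger_force: 19.8
```

send_rows(
  fingers=[40,40,40,40,40],
  linear=[
    [0,0,-10],
    [0,0,-20],
    [0,0,-25],
    [0,0,-25],
    [0,0,-20],
  ],
  yaw=[0,0,0,0,0],
)

```text
clock: 5.68
tool_pos: [0.5373, 0.0787, 0.172]
orientation: [3.141, -0.0, 1.518]
contact_force: [1.1, 0.4, -2.1]
width: 0.0482
finger_force: 19.8
```

send_rows(
  fingers=[40,40,40],
  linear=[
    [0,0,0],
    [0,0,0],
    [0,0,0],
  ],
  yaw=[0,0,0],
)

```text
clock: 5.93
tool_pos: [0.5366, 0.0786, 0.1691]
orientation: [-3.141, 0.0, 1.518]
contact_force: [0.5, 0.8, -2.6]
width: 0.048
finger_force: 19.8
```

```bash
python3 -c "
from h import *
go(.56,.388,.170)"
```

```text
pose [0.5366 0.0786 0.1691] yaw deg 86.97 -> tool mm [310.2   7.   -0.9] rows 8.0 F [ 0.5  0.8 -2.6] w 0.048
```

send_rows(
  fingers=[40,40,40,40,40],
  linear=[
    [12,0.5,0],
    [20,0.5,0],
    [25,0.5,0],
    [25,0.5,0],
    [25,0.5,0],
  ],
  yaw=[0,0,0,0,0],
)

```text
clock: 6.35
tool_pos: [0.5447, 0.1868, 0.1685]
orientation: [-3.139, 0.001, 1.517]
contact_force: [0.4, 0.1, -1.5]
width: 0.0481
finger_force: 19.8
```

send_rows(
  fingers=[40,40,40,40,40],
  linear=[
    [25,0.5,0],
    [25,0.5,0],
    [25,0.5,0],
    [25,0.5,0],
    [25,0.5,0],
  ],
  yaw=[0,0,0,0,0],
)

```text
clock: 6.77
tool_pos: [0.5537, 0.3117, 0.1683]
orientation: [-3.14, 0.001, 1.518]
contact_force: [0.8, 0.5, -2.9]
width: 0.0486
finger_force: 19.8
```

send_rows(
  fingers=[40,40,40,40,40],
  linear=[
    [25,0.5,0],
    [22,0.5,0],
    [18,0.5,0],
    [8,0.5,0],
    [5,0,0],
  ],
  yaw=[0,0,0,0,0],
)

```text
clock: 7.18
tool_pos: [0.5603, 0.3889, 0.1689]
orientation: [-3.141, 0.001, 1.519]
contact_force: [0.4, -0.3, -3.3]
width: 0.0481
finger_force: 19.8
```

send_rows(
  fingers=[40,40,40,40],
  linear=[
    [0,0,0],
    [0,0,0],
    [0,0,0],
    [0,0,0],
  ],
  yaw=[0,0,0,0],
)

```text
clock: 7.52
tool_pos: [0.5608, 0.3871, 0.17]
orientation: [-3.141, 0.0, 1.517]
contact_force: [0.2, -0.5, -2.2]
width: 0.0482
finger_force: 19.8
```

```bash
python3 -c "
from h import *
go(.56,.388,.0765)
p=imaging.read_camera('scene');W=cloud(p)
mm=(W[...,2]>.05)&(W[...,2]<.135)&(abs(W[...,1]-.388)<.05)&(abs(W[...,0]-.56)<.06)
P=W[mm];print(np.round(np.percentile(P,[1,3,97],axis=0),3).tolist());save(p,'s2.png')
"
```

```text
pose [0.5608 0.3871 0.17  ] yaw deg 86.92 -> tool mm [ 0.9 -0.8 93.5] rows 3.0 F [ 0.2 -0.5 -2.2] w 0.0482
[[0.534, 0.349, 0.107], [0.536, 0.35, 0.107], [0.585, 0.403, 0.134]]
```

send_rows(
  fingers=[40,40,40,40,40],
  linear=[
    [0,0,15],
    [0,0,25],
    [0,0,25],
    [0,0,17],
    [0,0,8],
  ],
  yaw=[0,0,0,0,0],
)

```text
clock: 7.98
tool_pos: [0.5593, 0.3867, 0.0764]
orientation: [-3.139, 0.002, 1.518]
contact_force: [0.7, -0.5, -2.3]
width: 0.0485
finger_force: 19.8
```

send_rows(
  fingers=[40,40,40,40,40],
  linear=[
    [0,0,3],
    [0,0,1.5],
    [0,0,0],
    [0,0,0],
    [0,0,0],
  ],
  yaw=[0,0,0,0,0],
)

```text
clock: 8.4
tool_pos: [0.5613, 0.3882, 0.0765]
orientation: [3.14, -0.001, 1.518]
contact_force: [0.5, 0.3, -2.3]
width: 0.0481
finger_force: 19.8
```

send_rows(
  fingers=[40,40,40,40],
  linear=[
    [0,0,1],
    [0,0,1],
    [0,0,0],
    [0,0,0],
  ],
  yaw=[0,0,0,0],
)

```text
clock: 8.73
tool_pos: [0.5613, 0.3883, 0.0744]
orientation: [3.14, -0.001, 1.518]
contact_force: [-0.7, -0.7, 5.8]
width: 0.0481
finger_force: 19.9
```

Contact is made, so I release and go up.

send_rows(
  fingers=[60,80,100,100,100],
  linear=[
    [0,0,0],
    [0,0,0],
    [0,0,0],
    [0,0,0],
    [0,0,0],
  ],
  yaw=[0,0,0,0,0],
)

```text
clock: 9.15
tool_pos: [0.5607, 0.3879, 0.0734]
orientation: [-3.142, 0.0, 1.518]
contact_force: [-0.8, 0.3, 0.3]
width: 0.0785
finger_force: 0.0
```

send_rows(
  fingers=[100,100,100,100,100],
  linear=[
    [0,0,0],
    [0,0,-10],
    [0,0,-30],
    [0,0,-35],
    [0,0,-35],
  ],
  yaw=[0,0,0,0,0],
)

```text
clock: 9.57
tool_pos: [0.5604, 0.3876, 0.185]
orientation: [-3.141, 0.001, 1.518]
contact_force: [1.1, -0.1, 0.4]
width: 0.0912
finger_force: 0.0
```

```bash
python3 -c "
from h import *
p=imaging.read_camera('scene');W=cloud(p)
mm=(W[...,2]>.02)&(W[...,2]<.135)&(abs(W[...,1]-.388)<.05)&(abs(W[...,0]-.56)<.06)
P=W[mm];print(np.round(np.percentile(P,[3,97],axis=0),3).tolist())
go(.533,-.002,.185)
"
```

```text
[[0.538, 0.351, 0.024], [0.585, 0.405, 0.121]]
pose [0.5633 0.3896 0.1929] yaw deg 86.97 -> tool mm [-392.7   -9.6    7.9] rows 10.0 F [4.8 2.9 7.3] w 0.0911
```

send_rows(
  fingers=[100,100,100,100,100],
  linear=[
    [-15,-0.7,0],
    [-30,-0.7,0],
    [-30,-0.7,0],
    [-30,-0.7,0],
    [-30,-0.7,0],
  ],
  yaw=[0,0,0,0,0],
)

```text
clock: 10.03
tool_pos: [0.5493, 0.2516, 0.1833]
orientation: [-3.141, 0.0, 1.518]
contact_force: [0.4, 0.5, -0.1]
width: 0.091
finger_force: 0.0
```

send_rows(
  fingers=[100,100,100,100,100],
  linear=[
    [-30,-0.7,0],
    [-30,-0.7,0],
    [-30,-0.7,0],
    [-30,-0.7,0],
    [-30,-0.7,0],
  ],
  yaw=[0,0,0,0,0],
)

```text
clock: 10.45
tool_pos: [0.5378, 0.1019, 0.1833]
orientation: [-3.141, 0.0, 1.518]
contact_force: [0.4, -0.5, 0.1]
width: 0.0913
finger_force: 0.0
```

send_rows(
  fingers=[100,100,100,100,100],
  linear=[
    [-30,-0.7,0],
    [-30,-0.7,0],
    [-25,-0.7,0],
    [-15,-0.5,0],
    [-7,0,0],
  ],
  yaw=[0,0,0,0,0],
)

```text
clock: 10.87
tool_pos: [0.5296, -0.005, 0.1833]
orientation: [-3.141, 0.0, 1.516]
contact_force: [-0.5, 0.2, -0.2]
width: 0.0911
finger_force: 0.0
```

send_rows(
  fingers=[100,100,100,100],
  linear=[
    [0,0,0],
    [0,0,0],
    [0,0,0],
    [0,0,0],
  ],
  yaw=[0,0,0,0],
)

```text
clock: 11.2
tool_pos: [0.5304, -0.0022, 0.1834]
orientation: [-3.142, -0.0, 1.519]
contact_force: [-0.4, 0.0, -0.4]
width: 0.0913
finger_force: 0.0
```

```bash
python3 -c "
from h import *
go(.533,-.002,.070)
"
```

```text
pose [ 0.5304 -0.0022  0.1834] yaw deg 87.02 -> tool mm [  0.3   2.5 113.4] rows 3.0 F [-0.4  0.  -0.4] w 0.0913
```

send_rows(
  fingers=[100,100,100,100,100],
  linear=[
    [0,2.5,20],
    [0,0,30],
    [0,0,30],
    [0,0,22],
    [0,0,11],
  ],
  yaw=[0,0,0,0,0],
)

```text
clock: 11.62
tool_pos: [0.5315, -0.0024, 0.0678]
orientation: [-3.138, -0.0, 1.519]
contact_force: [0.2, -0.1, -0.3]
width: 0.0913
finger_force: 0.0
```

send_rows(
  fingers=[100,100,40,40,40],
  linear=[
    [0,0,0],
    [0,0,0],
    [0,0,0],
    [0,0,0],
    [0,0,0],
  ],
  yaw=[0,0,0,0,0],
)

```text
clock: 12.03
tool_pos: [0.5337, -0.0032, 0.0716]
orientation: [3.14, -0.0, 1.518]
contact_force: [0.2, -0.3, -0.4]
width: 0.0742
finger_force: 0.0
```

send_rows(
  fingers=[40,40,40,40,40],
  linear=[
    [0,0,0],
    [0,0,0],
    [0,0,0],
    [0,0,0],
    [0,0,0],
  ],
  yaw=[0,0,0,0,0],
)

```text
clock: 12.45
tool_pos: [0.5329, -0.0032, 0.0705]
orientation: [-3.141, -0.0, 1.518]
contact_force: [-2.0, 0.0, 3.7]
width: 0.0496
finger_force: 20.0
```

send_rows(
  fingers=[40,40,40,40,40],
  linear=[
    [0,0,-10],
    [0,0,-20],
    [0,0,-25],
    [0,0,-25],
    [0,0,-20],
  ],
  yaw=[0,0,0,0,0],
)

```text
clock: 12.87
tool_pos: [0.5331, -0.0032, 0.1726]
orientation: [3.141, 0.0, 1.518]
contact_force: [0.9, -0.3, -1.7]
width: 0.0502
finger_force: 20.0
```

send_rows(
  fingers=[40,40,40],
  linear=[
    [0,0,-10],
    [0,0,0],
    [0,0,0],
  ],
  yaw=[0,0,0],
)

```text
clock: 13.12
tool_pos: [0.5328, -0.0032, 0.1803]
orientation: [3.141, 0.0, 1.518]
contact_force: [0.2, 0.9, -2.3]
width: 0.0494
finger_force: 20.0
```

```bash
python3 -c "
from h import *
go(.462,.388,.180)
"
```

```text
pose [ 0.5328 -0.0032  0.1803] yaw deg 86.97 -> tool mm [ 3.869e+02 -9.140e+01  3.000e-01] rows 10.0 F [ 0.2  0.9 -2.3] w 0.0494
```

send_rows(
  fingers=[40,40,40,40,40],
  linear=[
    [13,-3,0],
    [24,-8,0],
    [26,-8,0],
    [26,-8,0],
    [26,-8,0],
  ],
  yaw=[0,0,0,0,0],
)

```text
clock: 13.53
tool_pos: [0.5025, 0.1149, 0.1789]
orientation: [-3.139, 0.0, 1.517]
contact_force: [0.7, 0.8, -1.7]
width: 0.05
finger_force: 20.0
```

send_rows(
  fingers=[40,40,40,40,40],
  linear=[
    [28,-8,0],
    [28,-8,0],
    [28,-8,0],
    [28,-8,0],
    [28,-8,0],
  ],
  yaw=[0,0,0,0,0],
)

```text
clock: 13.95
tool_pos: [0.4698, 0.2569, 0.1789]
orientation: [-3.139, 0.001, 1.518]
contact_force: [0.7, -0.6, -2.4]
width: 0.0497
finger_force: 20.0
```

send_rows(
  fingers=[40,40,40,40,40],
  linear=[
    [28,-8,0],
    [28,-8,0],
    [26,0,0],
    [24,0,0],
    [16,0,0],
  ],
  yaw=[0,0,0,0,0],
)

```text
clock: 14.37
tool_pos: [0.4607, 0.3801, 0.1789]
orientation: [-3.14, 0.001, 1.519]
contact_force: [-0.3, -0.6, -2.6]
width: 0.0495
finger_force: 20.0
```

send_rows(
  fingers=[40,40,40,40,40],
  linear=[
    [10,0,0],
    [0,0,0],
    [0,0,0],
    [0,0,0],
    [0,0,0],
  ],
  yaw=[0,0,0,0,0],
)

```text
clock: 14.78
tool_pos: [0.4625, 0.3871, 0.1803]
orientation: [-3.141, 0.0, 1.517]
contact_force: [0.4, -0.7, -1.0]
width: 0.0498
finger_force: 20.0
```

```bash
python3 -c "
from h import *
go(.462,.388,.075)
"
```

```text
pose [0.4625 0.3871 0.1803] yaw deg 86.91 -> tool mm [  0.9  -0.6 105.3] rows 3.0 F [ 0.4 -0.7 -1. ] w 0.0498
```

send_rows(
  fingers=[40,40,40,40,40],
  linear=[
    [0,0,15],
    [0,0,27],
    [0,0,30],
    [0,0,20],
    [0,0,10],
  ],
  yaw=[0,0,0,0,0],
)

```text
clock: 15.2
tool_pos: [0.4616, 0.3865, 0.076]
orientation: [-3.139, 0.002, 1.517]
contact_force: [-0.8, -0.8, -2.0]
width: 0.0501
finger_force: 20.0
```

send_rows(
  fingers=[40,40,40,40,40],
  linear=[
    [0,0,2],
    [0,0,1],
    [0,0,0.8],
    [0,0,0],
    [0,0,0],
  ],
  yaw=[0,0,0,0,0],
)

```text
clock: 15.62
tool_pos: [0.4631, 0.3885, 0.0758]
orientation: [3.14, -0.001, 1.518]
contact_force: [0.4, -0.7, -1.0]
width: 0.0499
finger_force: 20.0
```

send_rows(
  fingers=[60,80,100,100,100],
  linear=[
    [0,0,0],
    [0,0,0],
    [0,0,0],
    [0,0,0],
    [0,0,0],
  ],
  yaw=[0,0,0,0,0],
)

```text
clock: 16.03
tool_pos: [0.4626, 0.3881, 0.0748]
orientation: [3.141, -0.0, 1.518]
contact_force: [0.5, -0.1, -0.2]
width: 0.0785
finger_force: 0.0
```

send_rows(
  fingers=[100,100,100,100,100],
  linear=[
    [0,0,0],
    [0,0,-10],
    [0,0,-30],
    [0,0,-35],
    [0,0,-40],
  ],
  yaw=[0,0,0,0,0],
)

```text
clock: 16.45
tool_pos: [0.4617, 0.3875, 0.1905]
orientation: [-3.14, 0.002, 1.518]
contact_force: [1.1, 0.5, 0.5]
width: 0.0914
finger_force: 0.0
```

```bash
python3 -c "
from h import *
p=imaging.read_camera('scene');W=cloud(p)
mm=(W[...,2]>.02)&(W[...,2]<.135)&(abs(W[...,1]-.388)<.05)&(abs(W[...,0]-.46)<.05)
P=W[mm];print(np.round(np.percentile(P,[3,97],axis=0),3).tolist())
p=imaging.read_camera('top');W=cloud(p)
mm=(W[...,2]>.08)&(W[...,2]<.11)&(W[...,1]>-.13)&(W[...,1]<-.03)&(W[...,0]>.4)&(W[...,0]<.62)
P=W[mm];r=cv2.minAreaRect((P[:,:2]*1000).astype(np.float32));print('wide',len(P),r)
go(.534,-.081,.185)
"
```

```text
[[0.445, 0.361, 0.023], [0.487, 0.401, 0.112]]
wide 347 ((534.105712890625, -81.61503601074219), (60.48293685913086, 59.50231170654297), 25.745332717895508)
pose [0.4651 0.3901 0.1965] yaw deg 86.97 -> tool mm [-466.8   93.7   11.5] rows 12.0 F [-0.1 -0.2 -0.4] w 0.091
```

send_rows(
  fingers=[100,100,100,100,100],
  linear=[
    [-15,3,0],
    [-30,6,0],
    [-32,6.5,0],
    [-32,6.5,0],
    [-32,6.5,0],
  ],
  yaw=[0,0,0,0,0],
)

```text
clock: 16.97
tool_pos: [0.4827, 0.2435, 0.1888]
orientation: [-3.14, 0.001, 1.518]
contact_force: [0.2, 0.6, 0.3]
width: 0.0913
finger_force: 0.0
```

send_rows(
  fingers=[100,100,100,100,100],
  linear=[
    [-32,6.5,0],
    [-32,6.5,0],
    [-32,6.5,0],
    [-32,6.5,0],
    [-32,6.5,0],
  ],
  yaw=[0,0,0,0,0],
)

```text
clock: 17.38
tool_pos: [0.5065, 0.082, 0.189]
orientation: [-3.14, 0.0, 1.518]
contact_force: [0.7, 0.2, 0.4]
width: 0.0909
finger_force: 0.0
```

send_rows(
  fingers=[100,100,100,100,100],
  linear=[
    [-32,6.5,0],
    [-32,6.5,0],
    [-32,6.5,0],
    [-32,6.5,0],
    [-20,4,0],
  ],
  yaw=[0,0,0,0,0],
)

```text
clock: 17.8
tool_pos: [0.5287, -0.0681, 0.189]
orientation: [-3.14, 0.0, 1.517]
contact_force: [0.0, 0.7, 0.1]
width: 0.0912
finger_force: 0.0
```

send_rows(
  fingers=[100,100,100,100,100],
  linear=[
    [-13,2,0],
    [-5,0,0],
    [0,0,0],
    [0,0,0],
    [0,0,0],
  ],
  yaw=[0,0,0,0,0],
)

```text
clock: 18.22
tool_pos: [0.5303, -0.0822, 0.1895]
orientation: [-3.141, -0.0, 1.519]
contact_force: [-0.4, 1.7, -0.6]
width: 0.091
finger_force: 0.0
```

```bash
python3 -c "
from h import *
go(.534,-.081,.062)
"
```

```text
pose [ 0.5303 -0.0822  0.1895] yaw deg 87.02 -> tool mm [  1.4   3.6 127.5] rows 4.0 F [-0.4  1.7 -0.6] w 0.091
```

send_rows(
  fingers=[100,100,100,100,100],
  linear=[
    [1.4,3.6,20],
    [0,0,32],
    [0,0,35],
    [0,0,28],
    [0,0,12],
  ],
  yaw=[0,0,0,0,0],
)

```text
clock: 18.63
tool_pos: [0.5323, -0.0806, 0.0594]
orientation: [-3.138, -0.001, 1.519]
contact_force: [-1.8, -0.2, -0.5]
width: 0.0914
finger_force: 0.0
```

send_rows(
  fingers=[100,100,50,50,50],
  linear=[
    [0,0,0],
    [0,0,0],
    [0,0,0],
    [0,0,0],
    [0,0,0],
  ],
  yaw=[0,0,0,0,0],
)

```text
clock: 19.05
tool_pos: [0.5352, -0.0821, 0.0641]
orientation: [3.139, 0.0, 1.518]
contact_force: [0.1, 0.4, 0.3]
width: 0.0742
finger_force: 0.0
```

send_rows(
  fingers=[50,50,50,50,50],
  linear=[
    [0,0,0],
    [0,0,0],
    [0,0,0],
    [0,0,0],
    [0,0,0],
  ],
  yaw=[0,0,0,0,0],
)

```text
clock: 19.47
tool_pos: [0.5344, -0.0821, 0.0632]
orientation: [3.142, 0.0, 1.518]
contact_force: [-3.7, -0.2, 9.1]
width: 0.0618
finger_force: 19.9
```

send_rows(
  fingers=[50,50,50,50,50],
  linear=[
    [0,0,-10],
    [0,0,-20],
    [0,0,-25],
    [0,0,-25],
    [0,0,-20],
  ],
  yaw=[0,0,0,0,0],
)

```text
clock: 19.88
tool_pos: [0.5345, -0.0821, 0.1648]
orientation: [3.14, 0.0, 1.518]
contact_force: [0.6, -0.6, -3.3]
width: 0.0601
finger_force: 19.8
```

send_rows(
  fingers=[50,50,50],
  linear=[
    [0,0,0],
    [0,0,0],
    [0,0,0],
  ],
  yaw=[0,0,0],
)

```text
clock: 20.13
tool_pos: [0.5337, -0.0819, 0.1619]
orientation: [-3.141, -0.0, 1.518]
contact_force: [-0.2, -0.8, -3.0]
width: 0.0602
finger_force: 19.8
```

```bash
python3 -c "
from h import *
p=imaging.read_camera('scene');save(p,'s3.png')
cv2.imwrite('pics/s3c.png',cv2.resize(p['pixels'][130:290,150:430,::-1],None,fx=2.5,fy=2.5))
go(.476,-.238,.163)
"
```

```text
pose [ 0.5335 -0.0818  0.1615] yaw deg 86.96 -> tool mm [-159.   -49.2   -1.5] rows 5.0 F [-0.7 -0.6 -3.3] w 0.0601
```

View pics/s3c.png

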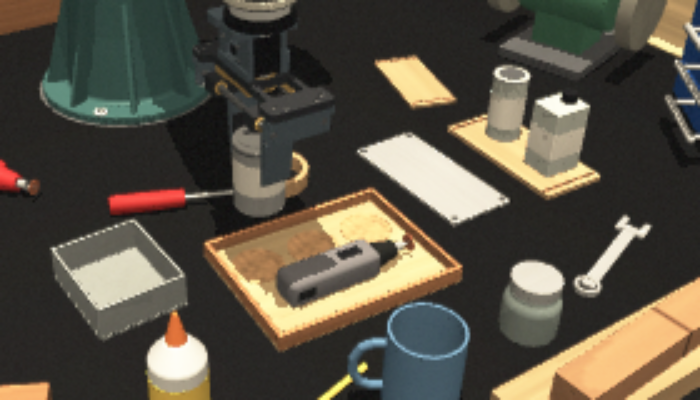

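Both sound tins stand on the board at crop (508,105) and (555,135), and the wide tin hangs upright in the jaws at (258,172). Now it goes to the scrap box at (118,275).

send_rows(
  fingers=[50,50,50,50,50],
  linear=[
    [-12,-4,0],
    [-22,-7,0],
    [-26,-8,0],
    [-28,-8.5,0],
    [-26,-8,0],
  ],
  yaw=[0,0,0,0,0],
)

```text
clock: 20.6
tool_pos: [0.4914, -0.1953, 0.1615]
orientation: [-3.14, -0.0, 1.518]
contact_force: [0.4, 0.1, -2.5]
width: 0.0603
finger_force: 19.8
```

send_rows(
  fingers=[50,50,50,50,50],
  linear=[
    [-22,-7,0],
    [-15,-4.5,0],
    [-8,-2,0],
    [0,0,0],
    [0,0,0],
  ],
  yaw=[0,0,0,0,0],
)

```text
clock: 21.02
tool_pos: [0.4766, -0.2381, 0.1621]
orientation: [-3.141, -0.001, 1.517]
contact_force: [0.3, -0.5, -2.6]
width: 0.0603
finger_force: 19.8
```

send_rows(
  fingers=[50,50,50,50,50],
  linear=[
    [0,0,0],
    [0,0,12],
    [0,0,20],
    [0,0,20],
    [0,0,20],
  ],
  yaw=[0,0,0,0,0],
)

```text
clock: 21.43
tool_pos: [0.4771, -0.2373, 0.0892]
orientation: [3.141, 0.0, 1.519]
contact_force: [0.6, -0.8, -2.8]
width: 0.0605
finger_force: 19.8
```

send_rows(
  fingers=[50,50,50,50,50],
  linear=[
    [0,0,15],
    [0,0,8],
    [0,0,0],
    [0,0,0],
    [0,0,0],
  ],
  yaw=[0,0,0,0,0],
)

```text
clock: 21.85
tool_pos: [0.4776, -0.2382, 0.0683]
orientation: [3.141, 0.0, 1.518]
contact_force: [-0.1, 0.1, -3.0]
width: 0.0605
finger_force: 19.8
```

send_rows(
  fingers=[50,50,50,50,50],
  linear=[
    [0,0,2.5],
    [0,0,2],
    [0,0,1],
    [0,0,0],
    [0,0,0],
  ],
  yaw=[0,0,0,0,0],
)

```text
clock: 22.27
tool_pos: [0.4774, -0.2384, 0.0627]
orientation: [3.141, 0.0, 1.518]
contact_force: [-1.7, 0.9, 4.8]
width: 0.0602
finger_force: 19.9
```

send_rows(
  fingers=[65,80,100,100,100],
  linear=[
    [0,0,0],
    [0,0,0],
    [0,0,0],
    [0,0,0],
    [0,0,0],
  ],
  yaw=[0,0,0,0,0],
)

```text
clock: 22.68
tool_pos: [0.477, -0.2382, 0.0621]
orientation: [3.142, 0.0, 1.518]
contact_force: [0.1, 0.5, 0.3]
width: 0.0837
finger_force: 0.0
```

send_rows(
  fingers=[100,100,100,100,100],
  linear=[
    [0,0,0],
    [0,0,-10],
    [0,0,-30],
    [0,0,-35],
    [0,0,-35],
  ],
  yaw=[0,0,0,0,0],
)

```text
clock: 23.1
tool_pos: [0.4764, -0.2378, 0.1737]
orientation: [-3.14, -0.001, 1.518]
contact_force: [0.5, -0.4, -0.0]
width: 0.0909
finger_force: 0.0
```

send_rows(
  fingers=[100,100,100],
  linear=[
    [0,0,0],
    [0,0,0],
    [0,0,0],
  ],
  yaw=[0,0,0],
)

```text
clock: 23.35
tool_pos: [0.4768, -0.2381, 0.1724]
orientation: [3.141, 0.0, 1.518]
contact_force: [0.3, 0.1, -1.1]
width: 0.0911
finger_force: 0.0
```

Run:
```python
from h import *
p=imaging.read_camera('top');save(p,'t4.png');np.savez('t4.npz',**p)
W=cloud(p);I=p['pixels']
M=nets.mark_of(p,'grinder_mid')
for r in M[:3]: u,v=r['point'];print(round(r['conf'],2),np.round(world(p,u,v),3))
box=(abs(W[...,1])<.12)&(W[...,0]>.57)&(W[...,0]<.66)
P=W[box&(W[...,2]>.028)&(W[...,2]<.06)]
r=cv2.minAreaRect((P[:,:2]*1000).astype(np.float32));print('grinder all',len(P),r)
B=W[box&(W[...,2]>.037)&(W[...,2]<.055)];r=cv2.minAreaRect((B[:,:2]*1000).astype(np.float32));print('body',len(B),r,np.percentile(B,[2,98],axis=0).round(3).tolist())
for y in np.arange(-.1,.1,.02):
    Q=B[abs(B[:,1]-y)<.01]
    if len(Q)>3: print(round(y,2),len(Q),np.percentile(Q[:,0],[3,97]).round(4))
```

```text
0.94 [ 0.594 -0.013  0.041]
0.64 [ 0.366 -0.395  0.026]
grinder all 636 ((596.48583984375, 7.7442779541015625), (75.49366760253906, 217.69691467285156), 13.911311149597168)
body 521 ((600.5964965820312, -11.441352844238281), (150.76626586914062, 40.686946868896484), 88.8145751953125) [[0.582, -0.085, 0.037], [0.62, 0.05, 0.047]]
-0.08 69 [0.5819 0.6164]
-0.06 75 [0.5815 0.6198]
-0.04 88 [0.582  0.6195]
-0.02 76 [0.5826 0.6195]
0.0 85 [0.5833 0.6206]
0.02 77 [0.584  0.6203]
0.04 40 [0.587  0.6173]
0.06 11 [0.5977 0.6096]
```

View pics/t4.png

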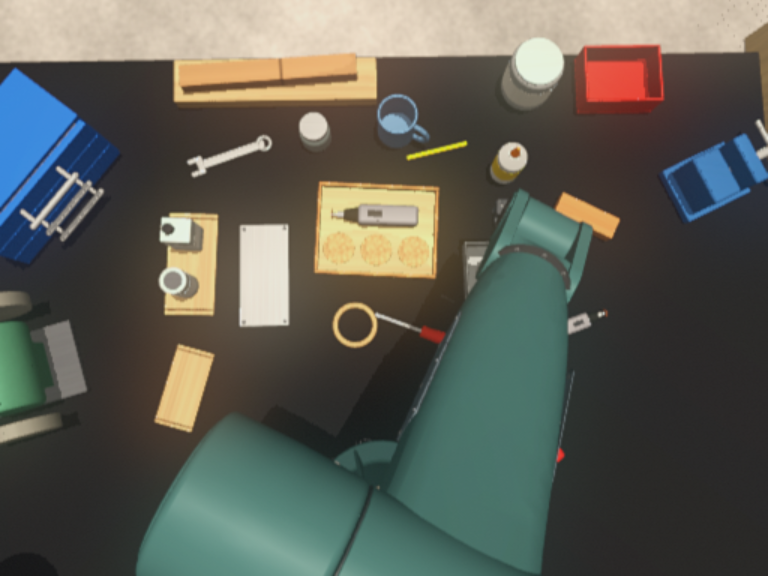

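The three cork discs are free, both sound tins are on the board at (178,232) and (177,282), and the rotary tool is untouched at (375,215). Next is the rotary tool, with its point at about (0.601, -0.016).

send_rows(
  fingers=[70,70,70,70,70],
  linear=[
    [12,6,0],
    [24,13,0],
    [28,15,0],
    [28,15,0],
    [28,15,0],
  ],
  yaw=[-1.8,0,0,0,0],
)

```text
clock: 23.87
tool_pos: [0.5438, -0.1184, 0.1709]
orientation: [-3.139, -0.001, 1.549]
contact_force: [0.1, 0.2, 0.7]
width: 0.0643
finger_force: 0.0
```

send_rows(
  fingers=[70,70,70,70,70],
  linear=[
    [28,15,0],
    [28,15,0],
    [24,13,0],
    [16,8,0],
    [8,4,0],
  ],
  yaw=[0,0,0,0,0],
)

```text
clock: 24.28
tool_pos: [0.6014, -0.0151, 0.1709]
orientation: [-3.14, -0.0, 1.551]
contact_force: [0.2, 0.2, -0.1]
width: 0.0638
finger_force: 0.0
```

send_rows(
  fingers=[70,70,70,70],
  linear=[
    [0,0,0],
    [0,0,0],
    [0,0,0],
    [0,0,0],
  ],
  yaw=[0,0,0,0],
)

```text
clock: 24.62
tool_pos: [0.6006, -0.0179, 0.1719]
orientation: [-3.141, 0.0, 1.548]
contact_force: [0.3, -0.2, 0.3]
width: 0.0638
finger_force: 0.0
```

Run:
```python
from h import *
go(.6008,-.016,.019)
p=imaging.read_camera('scene');W=cloud(p)
m=(W[...,2]>.055)&(W[...,2]<.12)&(abs(W[...,0]-.476)<.06)&(abs(W[...,1]+.238)<.06)
P=W[m];print('wide',len(P),np.percentile(P,[3,97],axis=0).round(3).tolist())
```

```text
pose [ 0.6006 -0.0179  0.1719] yaw deg 88.71 -> tool mm [  1.9   0.2 152.9] rows 4.0 F [ 0.3 -0.2  0.3] w 0.0638
wide 446 [[0.457, -0.27, 0.058], [0.509, -0.217, 0.098]]
```

send_rows(
  fingers=[70,70,70,70,70],
  linear=[
    [1.9,0,20],
    [0,0,32],
    [0,0,34],
    [0,0,28],
    [0,0,14],
  ],
  yaw=[0,0,0,0,0],
)

```text
clock: 25.08
tool_pos: [0.5993, -0.0156, 0.0411]
orientation: [-3.138, -0.0, 1.548]
contact_force: [-0.5, 0.7, -0.4]
width: 0.0638
finger_force: 0.0
```

send_rows(
  fingers=[70,70,70,70,70],
  linear=[
    [0,0,8],
    [0,0,6],
    [0,0,4],
    [0,0,4],
    [0,0,2],
  ],
  yaw=[0,0,0,0,0],
)

```text
clock: 25.5
tool_pos: [0.6018, -0.0152, 0.0208]
orientation: [3.14, 0.0, 1.549]
contact_force: [0.8, -0.5, 0.4]
width: 0.0637
finger_force: 0.0
```

send_rows(
  fingers=[70,70,70],
  linear=[
    [0,0,0],
    [0,0,0],
    [0,0,0],
  ],
  yaw=[0,0,0],
)

```text
clock: 25.75
tool_pos: [0.6015, -0.0151, 0.0207]
orientation: [3.141, 0.0, 1.549]
contact_force: [-0.4, -0.1, -0.9]
width: 0.0639
finger_force: 0.0
```

send_rows(
  fingers=[35,35,35,35,35],
  linear=[
    [0,0,0],
    [0,0,0],
    [0,0,0],
    [0,0,0],
    [0,0,0],
  ],
  yaw=[0,0,0,0,0],
  grip_force=40,
)

```text
clock: 26.17
tool_pos: [0.6011, -0.0151, 0.0202]
orientation: [-3.141, 0.0, 1.549]
contact_force: [-1.6, 0.3, 3.0]
width: 0.0422
finger_force: 39.6
```

send_rows(
  fingers=[35,35,35],
  linear=[
    [0,0,0],
    [0,0,0],
    [0,0,0],
  ],
  yaw=[0,0,0],
)

```text
clock: 26.42
tool_pos: [0.601, -0.0151, 0.0202]
orientation: [-3.141, 0.0, 1.549]
contact_force: [-2.5, -0.4, 5.2]
width: 0.042
finger_force: 39.6
```

send_rows(
  fingers=[35,35,35,35,35],
  linear=[
    [0,0,-8],
    [0,0,-16],
    [0,0,-25],
    [0,0,-28],
    [0,0,-28],
  ],
  yaw=[0,0,0,0,0],
)

```text
clock: 26.83
tool_pos: [0.6007, -0.015, 0.1261]
orientation: [-3.141, -0.0, 1.549]
contact_force: [0.2, -0.8, -5.0]
width: 0.0424
finger_force: 39.6
```

send_rows(
  fingers=[35,35,35,35,35],
  linear=[
    [0,0,-20],
    [0,0,-10],
    [0,0,0],
    [0,0,0],
    [0,0,0],
  ],
  yaw=[0,0,0,0,0],
)

```text
clock: 27.25
tool_pos: [0.6003, -0.015, 0.1536]
orientation: [-3.14, -0.0, 1.549]
contact_force: [0.6, 0.2, -5.4]
width: 0.0422
finger_force: 39.6
```

send_rows(
  fingers=[35,35,35,35,35],
  linear=[
    [0,0,0],
    [0,0,0],
    [0,0,0],
    [0,0,0],
    [0,0,0],
  ],
  yaw=[4,6,6,6,6],
)

```text
clock: 27.67
tool_pos: [0.6003, -0.015, 0.1533]
orientation: [-3.139, 0.001, 1.055]
contact_force: [0.1, -0.1, -5.4]
width: 0.042
finger_force: 39.6
```

send_rows(
  fingers=[35,35,35,35,35],
  linear=[
    [0,0,0],
    [0,0,0],
    [0,0,0],
    [0,0,0],
    [0,0,0],
  ],
  yaw=[6,6,6,6,6],
)

```text
clock: 28.08
tool_pos: [0.6003, -0.015, 0.1533]
orientation: [-3.14, 0.002, 0.532]
contact_force: [0.3, -0.4, -4.0]
width: 0.042
finger_force: 39.6
```

send_rows(
  fingers=[35,35,35,35,35],
  linear=[
    [0,0,0],
    [0,0,0],
    [0,0,0],
    [0,0,0],
    [0,0,0],
  ],
  yaw=[6,6,6,6,5],
)

```text
clock: 28.5
tool_pos: [0.6003, -0.015, 0.1533]
orientation: [-3.141, 0.003, 0.025]
contact_force: [0.3, -0.6, -4.5]
width: 0.042
finger_force: 39.6
```

send_rows(
  fingers=[35,35,35],
  linear=[
    [0,0,0],
    [0,0,0],
    [0,0,0],
  ],
  yaw=[2,0,0],
)

```text
clock: 28.75
tool_pos: [0.6005, -0.0151, 0.1538]
orientation: [-3.142, 0.002, -0.003]
contact_force: [0.2, 0.7, -4.3]
width: 0.0425
finger_force: 39.6
```

Run:
```python
from h import *
p=dict(np.load('t4.npz',allow_pickle=True));W=cloud(p);I=p['pixels']
# plate / board edges per strip, from the clear picture
for nm,cx,cy in [('plate',.486,.233)]:
    m=(I.max(2)>110)&(abs(W[...,0]-cx)<.115)&(abs(W[...,1]-cy)<.07)
    P=W[m];print(nm,len(P),P[:,:2].mean(0).round(4),np.percentile(P[:,:2],[1,99],axis=0).round(4).tolist())
    w,v=np.linalg.eigh(np.cov(P[:,:2].T));print(v[:,1])
go(.482,.233,.1536)
```

```text
plate 2311 [0.4838 0.2331] [[0.3795, 0.182], [0.5888, 0.2857]]
[-0.9999411   0.01085345]
pose [ 0.6005 -0.0151  0.1538] yaw deg -0.15 -> tool mm [-1.192e+02 -2.478e+02  2.000e-01] rows 7.0 F [ 0.2  0.7 -4.3] w 0.0425
```

send_rows(
  fingers=[35,35,35,35,35],
  linear=[
    [-5,-10,0],
    [-9,-19,0],
    [-10,-21,0],
    [-10,-21,0],
    [-10,-21,0],
  ],
  yaw=[0,0,0,0,0],
)

```text
clock: 29.17
tool_pos: [0.5565, 0.0783, 0.1547]
orientation: [-3.142, 0.001, -0.003]
contact_force: [-0.4, -0.5, -5.0]
width: 0.0418
finger_force: 39.6
```

send_rows(
  fingers=[35,35,35,35,35],
  linear=[
    [-10,-21,0],
    [-10,-21,0],
    [-10,-21,0],
    [-10,-21,0],
    [-10,-21,0],
  ],
  yaw=[0,0,0,0,0],
)

```text
clock: 29.58
tool_pos: [0.5068, 0.1836, 0.1548]
orientation: [3.142, 0.0, -0.003]
contact_force: [0.8, -0.1, -4.5]
width: 0.0424
finger_force: 39.6
```

send_rows(
  fingers=[35,35,35,35,35],
  linear=[
    [-10,-21,0],
    [-9,-17,0],
    [-6,-13,0],
    [0,0,0],
    [0,0,0],
  ],
  yaw=[0,0,0,0,0],
)

```text
clock: 30.0
tool_pos: [0.4825, 0.234, 0.1549]
orientation: [3.141, 0.0, -0.002]
contact_force: [-0.6, -0.5, -4.0]
width: 0.0419
finger_force: 39.6
```

send_rows(
  fingers=[35,35],
  linear=[
    [0,0,0],
    [0,0,0],
  ],
  yaw=[0,0],
)

```text
clock: 30.17
tool_pos: [0.4833, 0.233, 0.155]
orientation: [3.142, 0.0, -0.004]
contact_force: [-0.5, -0.6, -4.9]
width: 0.042
finger_force: 39.6
```

Run:
```python
from h import *
go(.482,.233,.0202)
p=imaging.read_camera('scene');save(p,'s5.png')
cv2.imwrite('pics/s5c.png',cv2.resize(p['pixels'][110:290,150:430,::-1],None,fx=2.5,fy=2.5))
```

```text
pose [0.4833 0.233  0.155 ] yaw deg -0.25 -> tool mm [ -1.3  -0.  134.8] rows 4.0 F [-0.5 -0.6 -4.9] w 0.042
```

View pics/s5c.png

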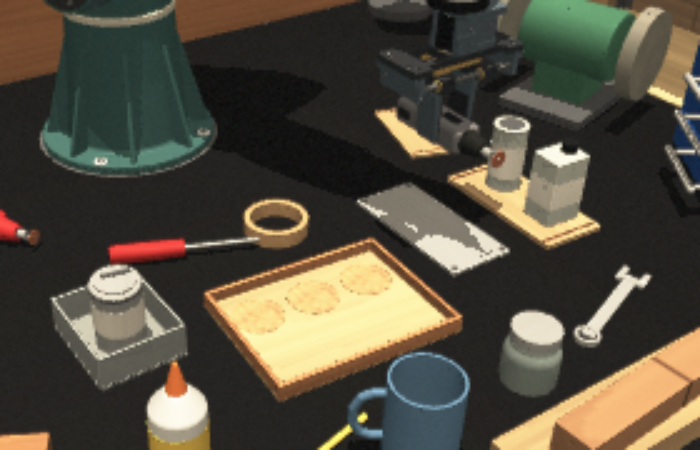

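The rotary tool hangs level over the plate at crop (440,125), and the wide tin stands in the scrap box at (118,300). I lower it now.

send_rows(
  fingers=[35,35,35,35,35],
  linear=[
    [0,0,15],
    [0,0,28],
    [0,0,30],
    [0,0,28],
    [0,0,14],
  ],
  yaw=[0,0,0,0,0],
)

```text
clock: 30.63
tool_pos: [0.4821, 0.2322, 0.0372]
orientation: [3.14, 0.003, -0.005]
contact_force: [-0.7, -0.0, -4.5]
width: 0.0423
finger_force: 39.6
```

send_rows(
  fingers=[35,35,35,35,35],
  linear=[
    [0,0,7],
    [0,0,4],
    [0,0,3],
    [0,0,2],
    [0,0,1],
  ],
  yaw=[0,0,0,0,0],
)

```text
clock: 31.05
tool_pos: [0.4838, 0.2336, 0.0238]
orientation: [-3.141, -0.001, -0.004]
contact_force: [0.0, 0.5, -4.4]
width: 0.0422
finger_force: 39.6
```

send_rows(
  fingers=[35,35,35,35],
  linear=[
    [0,0,1],
    [0,0,1],
    [0,0,0],
    [0,0,0],
  ],
  yaw=[0,0,0,0],
)

```text
clock: 31.38
tool_pos: [0.4833, 0.2335, 0.0213]
orientation: [-3.141, -0.0, -0.004]
contact_force: [0.1, -0.1, -4.7]
width: 0.0418
finger_force: 39.6
```

send_rows(
  fingers=[35,35,35,35],
  linear=[
    [0,0,1],
    [0,0,0.5],
    [0,0,0],
    [0,0,0],
  ],
  yaw=[0,0,0,0],
)

```text
clock: 31.72
tool_pos: [0.4835, 0.2335, 0.0202]
orientation: [-3.141, -0.0, -0.004]
contact_force: [-3.1, -1.7, 7.6]
width: 0.0421
finger_force: 39.7
```

send_rows(
  fingers=[50,60,75,75,75],
  linear=[
    [0,0,0],
    [0,0,0],
    [0,0,0],
    [0,0,0],
    [0,0,0],
  ],
  yaw=[0,0,0,0,0],
)

```text
clock: 32.13
tool_pos: [0.4832, 0.2334, 0.0196]
orientation: [-3.142, 0.0, -0.004]
contact_force: [-0.2, -0.7, 0.1]
width: 0.0674
finger_force: 0.0
```

send_rows(
  fingers=[75,75,75,75,75],
  linear=[
    [0,0,0],
    [0,0,-10],
    [0,0,-30],
    [0,0,-38],
    [0,0,-38],
  ],
  yaw=[0,0,0,0,0],
)

```text
clock: 32.55
tool_pos: [0.4825, 0.2331, 0.1371]
orientation: [3.141, 0.001, -0.004]
contact_force: [0.5, -0.1, 0.7]
width: 0.0684
finger_force: 0.0
```

send_rows(
  fingers=[100,100,100,100,100],
  linear=[
    [0,0,-35],
    [0,0,-15],
    [0,0,0],
    [0,0,0],
    [0,0,0],
  ],
  yaw=[0,0,0,0,0],
)

```text
clock: 32.97
tool_pos: [0.4826, 0.2332, 0.185]
orientation: [3.141, 0.001, -0.004]
contact_force: [-0.3, 0.9, 0.8]
width: 0.0912
finger_force: 0.0
```

Run:
```python
from h import *
p=imaging.read_camera('scene');save(p,'s6.png');W=cloud(p)
for r in nets.mark_of(p,'grinder_mid')[:3]: u,v=r['point'];print(round(r['conf'],2),np.round(world(p,u,v),3))
m=(W[...,2]>.015)&(W[...,2]<.08)&(abs(W[...,0]-.5)<.13)&(abs(W[...,1]-.233)<.05)
P=W[m];r=cv2.minAreaRect((P[:,:2]*1000).astype(np.float32));print(r,np.percentile(P,[2,98],axis=0).round(3).tolist())
for n,c in [('round',(.462,.388)),('flask',(.56,.385))]:
    m=(W[...,2]>.03)&(W[...,2]<.13)&(abs(W[...,0]-c[0])<.045)&(abs(W[...,1]-c[1])<.05);P=W[m];print(n,np.percentile(P,[2,98],axis=0).round(3).tolist())
go(.4626,.3881,.075)
```

```text
0.97 [ 0.368 -0.399  0.025]
0.93 [ 0.171 -0.322  0.03 ]
0.75 [0.493 0.213 0.035]
((498.46636962890625, 229.30650329589844), (46.58588409423828, 178.6841278076172), 87.81499481201172) [[0.415, 0.209, 0.017], [0.585, 0.249, 0.044]]
round [[0.445, 0.36, 0.033], [0.487, 0.404, 0.112]]
flask [[0.536, 0.351, 0.032], [0.585, 0.406, 0.124]]
pose [0.4824 0.2331 0.1844] yaw deg -0.24 -> tool mm [ -20.5 -155.   109.4] rows 5.0 F [-0.4 -0.4 -0.6] w 0.0911
```

send_rows(
  fingers=[100,100,100,100,100],
  linear=[
    [0,0,0],
    [0,0,0],
    [0,0,0],
    [0,0,0],
    [0,0,0],
  ],
  yaw=[-7,-7,-7,-7,-7],
)

```text
clock: 33.48
tool_pos: [0.4826, 0.2331, 0.1843]
orientation: [-3.141, 0.002, 0.613]
contact_force: [0.6, -0.6, -0.6]
width: 0.0912
finger_force: 0.0
```

send_rows(
  fingers=[100,100,100,100,100],
  linear=[
    [0,0,0],
    [0,0,0],
    [0,0,0],
    [0,0,0],
    [0,0,0],
  ],
  yaw=[-7,-7,-7,-7,-7],
)

```text
clock: 33.9
tool_pos: [0.4826, 0.2331, 0.1843]
orientation: [-3.14, 0.002, 1.224]
contact_force: [0.4, -0.2, -0.5]
width: 0.0911
finger_force: 0.0
```

send_rows(
  fingers=[100,100,100,100,100],
  linear=[
    [0,0,0],
    [0,0,0],
    [0,0,0],
    [0,0,0],
    [0,0,0],
  ],
  yaw=[-7,-7,-3.2,0,0],
)

```text
clock: 34.32
tool_pos: [0.4828, 0.2332, 0.1847]
orientation: [-3.14, 0.001, 1.516]
contact_force: [0.7, 0.2, 0.4]
width: 0.0909
finger_force: 0.0
```

```bash
python3 -c "
from h import *
go(.4628,.3881,.075)
"
```

```text
pose [0.4828 0.2332 0.1847] yaw deg 86.83 -> tool mm [153.5 -28.5 109.7] rows 5.0 F [0.7 0.2 0.4] w 0.0909
```

send_rows(
  fingers=[100,100,100,100,100],
  linear=[
    [18,-3.5,0],
    [32,-6,0],
    [36,-7,0],
    [34,-6,0],
    [22,-4,0],
  ],
  yaw=[0,0,0,0,0],
)

```text
clock: 34.73
tool_pos: [0.4637, 0.3791, 0.1852]
orientation: [-3.141, -0.0, 1.516]
contact_force: [-0.1, -0.5, -0.2]
width: 0.0914
finger_force: 0.0
```

send_rows(
  fingers=[100,100,100,100,100],
  linear=[
    [11.5,-2,0],
    [0,0,0],
    [0,0,0],
    [0,0,0],
    [0,0,0],
  ],
  yaw=[0,0,0,0,0],
)

```text
clock: 35.15
tool_pos: [0.463, 0.387, 0.1855]
orientation: [-3.141, 0.0, 1.516]
contact_force: [0.5, -0.9, -0.4]
width: 0.0911
finger_force: 0.0
```

```bash
python3 -c "
from h import *
go(.4628,.3881,.075)
"
```

```text
pose [0.463  0.387  0.1855] yaw deg 86.88 -> tool mm [  1.1  -0.3 110.5] rows 3.0 F [ 0.5 -0.9 -0.4] w 0.0911
```

send_rows(
  fingers=[100,100,100,100,100],
  linear=[
    [1,0,18],
    [0,0,30],
    [0,0,30],
    [0,0,20],
    [0,0,11],
  ],
  yaw=[0,0,0,0,0],
)

```text
clock: 35.57
tool_pos: [0.4622, 0.3874, 0.0743]
orientation: [-3.139, 0.002, 1.516]
contact_force: [-0.3, 0.7, -0.8]
width: 0.0912
finger_force: 0.0
```

send_rows(
  fingers=[100,100,40,40,40],
  linear=[
    [0,0,0],
    [0,0,0],
    [0,0,0],
    [0,0,0],
    [0,0,0],
  ],
  yaw=[0,0,0,0,0],
  grip_force=20,
)

```text
clock: 35.98
tool_pos: [0.4635, 0.3896, 0.0779]
orientation: [3.14, -0.001, 1.518]
contact_force: [-0.5, -0.6, -0.1]
width: 0.0739
finger_force: 0.0
```

send_rows(
  fingers=[40,40,40,40,40],
  linear=[
    [0,0,0],
    [0,0,0],
    [0,0,0],
    [0,0,0],
    [0,0,0],
  ],
  yaw=[0,0,0,0,0],
)

```text
clock: 36.4
tool_pos: [0.463, 0.3893, 0.0768]
orientation: [3.141, -0.0, 1.518]
contact_force: [-0.4, 0.1, 3.2]
width: 0.0497
finger_force: 20.0
```

send_rows(
  fingers=[40,40,40,40,40],
  linear=[
    [0,0,-10],
    [0,0,-20],
    [0,0,-27],
    [0,0,-27],
    [0,0,-20],
  ],
  yaw=[0,0,0,0,0],
)

```text
clock: 36.82
tool_pos: [0.4632, 0.3894, 0.1832]
orientation: [3.141, -0.001, 1.518]
contact_force: [0.6, 0.1, -1.8]
width: 0.0498
finger_force: 20.0
```

send_rows(
  fingers=[40,40,40],
  linear=[
    [0,0,0],
    [0,0,0],
    [0,0,0],
  ],
  yaw=[0,0,0],
)

```text
clock: 37.07
tool_pos: [0.4624, 0.3888, 0.1799]
orientation: [-3.141, 0.001, 1.518]
contact_force: [0.5, 0.2, -0.9]
width: 0.0501
finger_force: 20.0
```

```bash
python3 -c "
from h import *
go(.5333,-.0026,.178)
"
```

```text
pose [0.4624 0.3888 0.1799] yaw deg 86.96 -> tool mm [-387.1   91.5    1.9] rows 10.0 F [ 0.5  0.2 -0.9] w 0.0501
```

send_rows(
  fingers=[40,40,40,40,40],
  linear=[
    [-13,0,0],
    [-24,0,0],
    [-27,0,0],
    [-27,4,0],
    [-27,8,0],
  ],
  yaw=[0,0,0,0,0],
)

```text
clock: 37.48
tool_pos: [0.467, 0.2686, 0.1791]
orientation: [-3.139, 0.002, 1.519]
contact_force: [0.8, -0.2, -2.7]
width: 0.0496
finger_force: 20.0
```

send_rows(
  fingers=[40,40,40,40,40],
  linear=[
    [-28,8,0],
    [-28,8,0],
    [-28,8,0],
    [-28,8,0],
    [-28,8,0],
  ],
  yaw=[0,0,0,0,0],
)

```text
clock: 37.9
tool_pos: [0.5002, 0.1267, 0.1794]
orientation: [-3.14, 0.001, 1.518]
contact_force: [0.4, 1.2, -1.8]
width: 0.0497
finger_force: 20.0
```

send_rows(
  fingers=[40,40,40,40,40],
  linear=[
    [-28,8,0],
    [-28,8,0],
    [-27,8,0],
    [-24,8,0],
    [-14,7,0],
  ],
  yaw=[0,0,0,0,0],
)

```text
clock: 38.32
tool_pos: [0.5327, 0.0033, 0.1794]
orientation: [-3.139, 0.0, 1.517]
contact_force: [-0.1, 0.1, -2.0]
width: 0.0497
finger_force: 20.0
```

send_rows(
  fingers=[40,40,40,40,40],
  linear=[
    [-7,2,0],
    [0,0,0],
    [0,0,0],
    [0,0,0],
    [0,0,0],
  ],
  yaw=[0,0,0,0,0],
)

```text
clock: 38.73
tool_pos: [0.5349, -0.0003, 0.1804]
orientation: [-3.141, -0.0, 1.519]
contact_force: [0.4, 0.7, -2.2]
width: 0.0498
finger_force: 20.0
```

```bash
python3 -c "
from h import *
go(.5330,-.002,.075)
"
```

```text
pose [ 5.349e-01 -3.000e-04  1.804e-01] yaw deg 87.03 -> tool mm [ -1.7  -1.8 105.4] rows 3.0 F [ 0.4  0.7 -2.2] w 0.0498
```

send_rows(
  fingers=[40,40,40,40,40],
  linear=[
    [-1.7,-1.8,15],
    [0,0,28],
    [0,0,30],
    [0,0,20],
    [0,0,10],
  ],
  yaw=[0,0,0,0,0],
)

```text
clock: 39.15
tool_pos: [0.5319, -0.002, 0.0752]
orientation: [-3.138, -0.0, 1.519]
contact_force: [-1.4, 0.4, -2.2]
width: 0.0496
finger_force: 20.0
```

send_rows(
  fingers=[40,40,40,40,40],
  linear=[
    [0,0,2],
    [0,0,1],
    [0,0,0.5],
    [0,0,0],
    [0,0,0],
  ],
  yaw=[0,0,0,0,0],
)

```text
clock: 39.57
tool_pos: [0.5342, -0.0028, 0.0752]
orientation: [3.14, -0.0, 1.518]
contact_force: [0.6, 0.4, -2.1]
width: 0.0493
finger_force: 20.0
```

send_rows(
  fingers=[40,40,40,40,40],
  linear=[
    [0,0,1],
    [0,0,0.8],
    [0,0,0],
    [0,0,0],
    [0,0,0],
  ],
  yaw=[0,0,0,0,0],
)

```text
clock: 39.98
tool_pos: [0.5339, -0.0028, 0.0728]
orientation: [3.141, 0.0, 1.518]
contact_force: [-1.5, -0.3, 5.7]
width: 0.0498
finger_force: 20.0
```

send_rows(
  fingers=[60,80,100,100,100],
  linear=[
    [0,0,0],
    [0,0,0],
    [0,0,0],
    [0,0,0],
    [0,0,0],
  ],
  yaw=[0,0,0,0,0],
)

```text
clock: 40.4
tool_pos: [0.5334, -0.0028, 0.0722]
orientation: [-3.141, 0.0, 1.518]
contact_force: [-0.3, 1.2, -0.1]
width: 0.0786
finger_force: 0.0
```

send_rows(
  fingers=[100,100,100,100,100],
  linear=[
    [0,0,0],
    [0,0,-10],
    [0,0,-30],
    [0,0,-35],
    [0,0,-38],
  ],
  yaw=[0,0,0,0,0],
)

```text
clock: 40.82
tool_pos: [0.5326, -0.0028, 0.1866]
orientation: [-3.14, 0.0, 1.518]
contact_force: [0.3, 0.2, 0.1]
width: 0.091
finger_force: 0.0
```

send_rows(
  fingers=[100,100,100],
  linear=[
    [0,0,0],
    [0,0,0],
    [0,0,0],
  ],
  yaw=[0,0,0],
)

```text
clock: 41.07
tool_pos: [0.5332, -0.0028, 0.1856]
orientation: [3.141, 0.0, 1.518]
contact_force: [-0.6, 0.1, -1.6]
width: 0.091
finger_force: 0.0
```

```bash
python3 -c "
from h import *
go(.5605,.3879,.186)
"
```

```text
pose [ 0.5332 -0.0028  0.1856] yaw deg 86.97 -> tool mm [391.6   6.6  -0.4] rows 10.0 F [-0.6  0.1 -1.6] w 0.091
```

send_rows(
  fingers=[100,100,100,100,100],
  linear=[
    [15,0.5,0],
    [28,0.5,0],
    [30,0.5,0],
    [30,0.5,0],
    [30,0.5,0],
  ],
  yaw=[0,0,0,0,0],
)

```text
clock: 41.48
tool_pos: [0.542, 0.131, 0.1839]
orientation: [-3.139, 0.001, 1.517]
contact_force: [0.8, 0.3, -0.4]
width: 0.0911
finger_force: 0.0
```

send_rows(
  fingers=[100,100,100,100,100],
  linear=[
    [30,0.5,0],
    [30,0.5,0],
    [30,0.5,0],
    [30,0.5,0],
    [30,0.5,0],
  ],
  yaw=[0,0,0,0,0],
)

```text
clock: 41.9
tool_pos: [0.5525, 0.2807, 0.1837]
orientation: [-3.139, 0.001, 1.518]
contact_force: [-0.0, 0.3, 0.8]
width: 0.0908
finger_force: 0.0
```

send_rows(
  fingers=[100,100,100,100,100],
  linear=[
    [30,0.5,0],
    [30,0.5,0],
    [25,0.5,0],
    [16,0,0],
    [8,0,0],
  ],
  yaw=[0,0,0,0,0],
)

```text
clock: 42.32
tool_pos: [0.5601, 0.3896, 0.1839]
orientation: [-3.14, 0.001, 1.519]
contact_force: [0.1, 0.2, 1.4]
width: 0.0911
finger_force: 0.0
```

send_rows(
  fingers=[100,100,100,100],
  linear=[
    [0,0,0],
    [0,0,0],
    [0,0,0],
    [0,0,0],
  ],
  yaw=[0,0,0,0],
)

```text
clock: 42.65
tool_pos: [0.5608, 0.3871, 0.1853]
orientation: [-3.141, 0.0, 1.517]
contact_force: [-0.6, 0.3, -0.3]
width: 0.091
finger_force: 0.0
```

```bash
python3 -c "
from h import *
go(.5607,.3879,.0745)
"
```

```text
pose [0.5608 0.3871 0.1853] yaw deg 86.91 -> tool mm [ 8.000e-01 -1.000e-01  1.108e+02] rows 3.0 F [-0.6  0.3 -0.3] w 0.091
```

send_rows(
  fingers=[100,100,100,100,100],
  linear=[
    [0,0,18],
    [0,0,30],
    [0,0,32],
    [0,0,20],
    [0,0,12],
  ],
  yaw=[0,0,0,0,0],
)

```text
clock: 43.07
tool_pos: [0.5597, 0.3868, 0.0708]
orientation: [-3.139, 0.002, 1.517]
contact_force: [-0.5, -0.0, -0.2]
width: 0.0911
finger_force: 0.0
```

send_rows(
  fingers=[100,100,40,40,40],
  linear=[
    [0,0,0],
    [0,0,0],
    [0,0,0],
    [0,0,0],
    [0,0,0],
  ],
  yaw=[0,0,0,0,0],
)

```text
clock: 43.48
tool_pos: [0.5614, 0.3887, 0.0748]
orientation: [3.14, -0.001, 1.518]
contact_force: [0.6, -0.7, -0.1]
width: 0.074
finger_force: 0.0
```

send_rows(
  fingers=[40,40,40,40,40],
  linear=[
    [0,0,0],
    [0,0,0],
    [0,0,0],
    [0,0,0],
    [0,0,0],
  ],
  yaw=[0,0,0,0,0],
)

```text
clock: 43.9
tool_pos: [0.5608, 0.3884, 0.0735]
orientation: [3.141, -0.0, 1.518]
contact_force: [-0.5, -0.6, 1.1]
width: 0.0481
finger_force: 20.0
```

send_rows(
  fingers=[40,40,40,40,40],
  linear=[
    [0,0,-10],
    [0,0,-20],
    [0,0,-27],
    [0,0,-27],
    [0,0,-20],
  ],
  yaw=[0,0,0,0,0],
)

```text
clock: 44.32
tool_pos: [0.5609, 0.3885, 0.1799]
orientation: [3.141, -0.001, 1.518]
contact_force: [0.6, 0.1, -1.9]
width: 0.0483
finger_force: 20.0
```

send_rows(
  fingers=[40,40,40],
  linear=[
    [0,0,0],
    [0,0,0],
    [0,0,0],
  ],
  yaw=[0,0,0],
)

```text
clock: 44.57
tool_pos: [0.5601, 0.3879, 0.1764]
orientation: [-3.141, 0.001, 1.518]
contact_force: [0.0, 0.1, -3.7]
width: 0.0483
finger_force: 20.0
```

```bash
python3 -c "
from h import *
go(.538,.079,.18)
"
```

```text
pose [0.5601 0.3879 0.1764] yaw deg 86.97 -> tool mm [-309.7   -5.7   -3.6] rows 8.0 F [ 0.   0.1 -3.7] w 0.0483
```

send_rows(
  fingers=[40,40,40,40,40],
  linear=[
    [-12,-0.4,0],
    [-20,-0.4,0],
    [-25,-0.4,0],
    [-25,-0.4,0],
    [-25,-0.4,0],
  ],
  yaw=[0,0,0,0,0],
)

```text
clock: 44.98
tool_pos: [0.5519, 0.2796, 0.1758]
orientation: [-3.14, 0.001, 1.518]
contact_force: [-0.2, -0.4, -2.9]
width: 0.0479
finger_force: 20.0
```

send_rows(
  fingers=[40,40,40,40,40],
  linear=[
    [-25,-0.4,0],
    [-25,-0.4,0],
    [-25,-0.4,0],
    [-25,-0.4,0],
    [-25,-0.4,0],
  ],
  yaw=[0,0,0,0,0],
)

```text
clock: 45.4
tool_pos: [0.5431, 0.1549, 0.176]
orientation: [-3.139, 0.001, 1.518]
contact_force: [0.3, -0.7, -1.9]
width: 0.0475
finger_force: 20.0
```

send_rows(
  fingers=[40,40,40,40,40],
  linear=[
    [-25,-0.4,0],
    [-22,-0.4,0],
    [-18,0,0],
    [-8,0,0],
    [-4,0,0],
  ],
  yaw=[0,0,0,0,0],
)

```text
clock: 45.82
tool_pos: [0.5387, 0.0787, 0.1765]
orientation: [-3.14, 0.0, 1.516]
contact_force: [-0.8, -0.4, -2.4]
width: 0.0481
finger_force: 20.0
```

send_rows(
  fingers=[40,40,40,40],
  linear=[
    [0,0,0],
    [0,0,0],
    [0,0,0],
    [0,0,0],
  ],
  yaw=[0,0,0,0],
)

```text
clock: 46.15
tool_pos: [0.5396, 0.0807, 0.1772]
orientation: [-3.141, -0.0, 1.519]
contact_force: [-0.5, 0.8, -1.7]
width: 0.0479
finger_force: 20.0
```

```bash
python3 -c "
from h import *
go(.5385,.079,.073)
"
```

```text
pose [0.5396 0.0807 0.1772] yaw deg 87.02 -> tool mm [ -1.8  -1.  104.2] rows 3.0 F [-0.5  0.8 -1.7] w 0.0479
```

send_rows(
  fingers=[40,40,40,40,40],
  linear=[
    [-1.8,-1,15],
    [0,0,28],
    [0,0,30],
    [0,0,20],
    [0,0,9],
  ],
  yaw=[0,0,0,0,0],
)

```text
clock: 46.57
tool_pos: [0.537, 0.0786, 0.0727]
orientation: [-3.138, 0.001, 1.518]
contact_force: [-1.7, -0.6, -2.7]
width: 0.0479
finger_force: 20.0
```

send_rows(
  fingers=[40,40,40,40,40],
  linear=[
    [0,0,2],
    [0,0,1],
    [0,0,0.5],
    [0,0,0],
    [0,0,0],
  ],
  yaw=[0,0,0,0,0],
)

```text
clock: 46.98
tool_pos: [0.5392, 0.0784, 0.0729]
orientation: [3.14, -0.0, 1.518]
contact_force: [1.0, -0.0, -3.4]
width: 0.0476
finger_force: 20.0
```

send_rows(
  fingers=[40,40,40,40,40],
  linear=[
    [0,0,1],
    [0,0,1],
    [0,0,0.7],
    [0,0,0],
    [0,0,0],
  ],
  yaw=[0,0,0,0,0],
)

```text
clock: 47.4
tool_pos: [0.5388, 0.0783, 0.0694]
orientation: [3.141, -0.0, 1.518]
contact_force: [-1.0, 0.5, 3.5]
width: 0.0477
finger_force: 20.0
```

send_rows(
  fingers=[60,80,100,100,100],
  linear=[
    [0,0,0],
    [0,0,0],
    [0,0,0],
    [0,0,0],
    [0,0,0],
  ],
  yaw=[0,0,0,0,0],
)

```text
clock: 47.82
tool_pos: [0.5385, 0.0783, 0.0691]
orientation: [3.142, 0.0, 1.518]
contact_force: [0.3, -0.1, 0.6]
width: 0.0784
finger_force: 0.0
```

send_rows(
  fingers=[100,100,100,100,100],
  linear=[
    [0,0,0],
    [0,0,-10],
    [0,0,-30],
    [0,0,-38],
    [0,0,-40],
  ],
  yaw=[0,0,0,0,0],
)

```text
clock: 48.23
tool_pos: [0.5376, 0.0782, 0.1884]
orientation: [-3.14, 0.0, 1.518]
contact_force: [1.3, -0.2, -0.4]
width: 0.0909
finger_force: 0.0
```

send_rows(
  fingers=[100,100,100,100,100],
  linear=[
    [20,0,-10],
    [30,0,0],
    [36,0,0],
    [36,0,0],
    [36,0,0],
  ],
  yaw=[0,0,0,0,0],
)

```text
clock: 48.65
tool_pos: [0.5467, 0.2376, 0.1982]
orientation: [3.141, -0.0, 1.517]
contact_force: [-0.8, -0.8, -0.5]
width: 0.0908
finger_force: 0.0
```

send_rows(
  fingers=[100,100,100,100,100],
  linear=[
    [36,0,0],
    [36,0,0],
    [36,0,0],
    [36,0,0],
    [36,0,0],
  ],
  yaw=[0,0,0,0,0],
)

```text
clock: 49.07
tool_pos: [0.5561, 0.4176, 0.198]
orientation: [3.141, -0.0, 1.518]
contact_force: [0.0, -0.7, 0.0]
width: 0.0914
finger_force: 0.0
```

send_rows(
  fingers=[100,100,100,100,100],
  linear=[
    [15,0,0],
    [0,0,0],
    [0,0,0],
    [0,0,0],
    [0,0,0],
  ],
  yaw=[0,0,0,0,0],
)

```text
clock: 49.48
tool_pos: [0.5572, 0.4294, 0.1973]
orientation: [-3.141, 0.0, 1.517]
contact_force: [0.3, 0.2, -0.3]
width: 0.0914
finger_force: 0.0
```

Run:
```python
from h import *
p=imaging.read_camera('top');save(p,'t7.png');W=cloud(p);A=cloud(dict(np.load('top0.npz',allow_pickle=True)))
for n,y0,y1,z in [('flask',.04,.13,.1),('round',-.035,.035,.1)]:
    for X in (A,W):
        mm=(X[...,2]>z-.008)&(X[...,1]>y0)&(X[...,1]<y1)&(X[...,0]>.4)&(X[...,0]<.62)
        P=X[mm];r=cv2.minAreaRect((P[:,:2]*1000).astype(np.float32));print(n,len(P),np.round(r[0],1),np.round(r[1],1),round(r[2],1),P.mean(0).round(4))
mm=(W[...,2]>.08)&(W[...,2]<.12)&(abs(W[...,0]-.476)<.06)&(abs(W[...,1]+.238)<.06);print('wide',cv2.minAreaRect((W[mm][:,:2]*1000).astype(np.float32)))
s=sensors.get_state();print(s['tool_pos'],s['clock'])
```

```text
flask 339 [539.9  75.4] [58.1 48.9] 85.2 [0.5385 0.0753 0.1072]
flask 334 [540.6  75.1] [55.8 49.9] 88.8 [0.5389 0.0749 0.1075]
round 242 [532.9  -2. ] [46.6 52.3] 88.6 [ 0.5317 -0.0017  0.1063]
round 244 [535.8  -2. ] [46.7 50.5] 88.8 [ 0.5354 -0.0024  0.106 ]
wide ((482.8082275390625, -237.77252197265625), (58.11404800415039, 62.0678596496582), 43.38420486450195)
[0.55730593 0.42945085 0.19734714] 49.5333
```

View pics/t7.png

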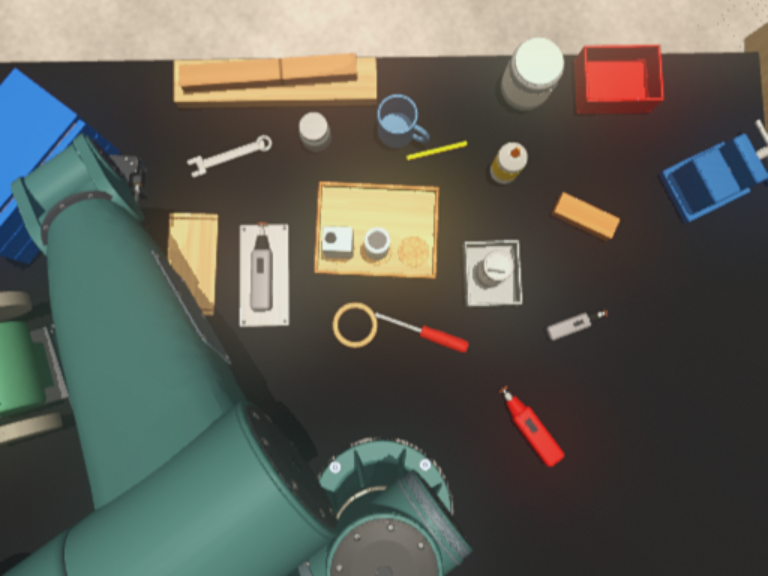

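The flask (337,240) and the round tin (377,241) are back within 4 mm of where they started. The rotary tool lies along the middle of the plate at (262,270), and the wide tin stands in the scrap box at (496,268). I hand the job in.

```bash
python3 -c "
from h import *
print(env.finish_job())"
```

```text
the job is handed in; nothing more can be done
None
```

I handed the job in at about 49.5 s of the 144 s limit. At my last look the rocking tin stood in the scrap box, the rotary tool lay along the middle of the plate, and both sound tins were back on their cork discs within 4 mm. The hand-in returned no verdict.

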